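Pack the bead tins into their case and shut the lid

ROBOT

A 6-joint arm with a two-finger parallel gripper is mounted at the origin on the work surface. World frame = base frame: x ahead of the robot, y to its left, z up, the work surface at z = 0. Lengths are in m, angles in rad, forces in N, time in s.
With the tool pointing down it reaches from about 0.225 to 0.725 m from the base axis. Payload 3.1 kg.
Tool frame: the origin (TCP) lies where the fingers leave the gripper's body, on its centre line; the fingertips stand 73 mm ahead of it and the grasp point (between the pads) lies 54 mm ahead of it; x points along the fingers, z is the direction in which the jaws open and shut, and the axes are right-handed (so a half turn about x gives the same grasp; the last joint's range is limited). The gripper opens to 85 mm and grips with 20 to 120 N. Pads are 22 mm wide; open, the fingers measure 114 mm over their backs; the gripper's body (76 mm by 85 mm) begins 54 mm behind the grasp point. The pads swing forward as they close: fully open they stand 13 mm farther back than shut.
Start: joints at [1.011, 0.048, 0.099, 1.622, 0, 1.443], TCP at [0.22, 0.477, 0.304] pointing down, gripper open.
Joint ranges: [-2.91, 2.91], [-0.99, 1.94], [-1.21, 1.42], [-2.12, 2.29], [-1.49, 1.47], [-3.14, 3.14]. Speed limits (rad/s): [2.79, 2.79, 3.14, 3.14, 3.14, 3.14].

INTERFACE

Orientations are given as a unit quaternion [w, x, y, z].
In Python, from workcell import ctrl, eyes, workorder gives the robot as it stands. The module is installed in compiled form; this text tells all that it offers.
- The arm moves only by the tool jog_arm, never from a script. Its arguments are lists of equal length, an entry for each row: "translation": the shift along the world's x, y, z in m, a list of three; "twist": the turn about the world's z in degrees. A call has 1 to 12 rows; each row is the pose to reach, as a shift and turn from the pose commanded when the call began; what a row does not reach only later rows make up. A row lasts 1/12 s, in which the tool goes at most 41.7 mm and 7.16 degrees, less where a joint would pass 70% of its speed; a pose out of reach is approached as far as the arm can. A call with a gripper value outside its range is refused whole. "claw" is the finger opening in m, from 0 to 0.0854, set as the call begins (left out, the last holds). The fingers move at their own pace and stop on an object; the grip force is fixed at half the most. Time passes only in rows, so rows that repeat a pose let the fingers close. It gives the time, the measured TCP pose, the force and the opening at its end, in the units of the state.
- ctrl.observe(): the state, without advancing time (a new reading comes with each control period).
- eyes.read_camera(name): name is "side" or "top" or "wrist"; returns the picture (480x640x3 uint8, blue, green, red); there is no depth.
- eyes.camera_info(name): a dict with "camera_matrix" (3x3 intrinsics, pixels), "R" (3x3) and "t" (3): a world point X has camera coordinates R X + t; the wrist camera has in their place "tool_from_camera" (4x4, takes a point from camera to tool coordinates, whose origin is the TCP and whose axes are the tool frame's). Camera axes: x right, y down, z forward; pixel columns grow to the right and rows downward; lengths in m; the calibration is good to about 2 mm. The wrist camera is an equidistant fisheye: a pixel r from the principal point sees the ray r / f radians off the axis. A picture is of the moment at which its call begins: read the wrist's pose just before it. camera_info takes no time and is no camera call.
- workorder.close_job(): hands the job in, once; it reports no verdict.
Trained networks look in the newest picture that a camera, given by its name, has taken for a name from the list of things; names that differ only in an ending like _2 or _b are one class to them, and where a whole thing is asked for, a point or a joint stands for the part that bears it (a point fixed in the world has none). Each returns a list of dicts, best first, with "conf" (0 to 1); they miss things now and then, are a little off and sometimes report something else, mostly with a low value. They report only what shows in the picture. A call takes as long as a camera call. They do not tell look-alikes from the thing itself.
- eyes.boxes_of(camera, name): "bbox" ([left, top, right, bottom] in pixels, round what is visible of it).
The state is a dict: "clock": time; "q": joint angles; "dq": joint speeds; "joint_torque": joint torques, N m; "position": TCP position; "eef_rot": TCP orientation; "force": force on the tool from outside, world axes, zero at the start; "ft_torque": the same for the moment, N m; "finger_gap": opening from 0.0 (shut) to 1.0 (fully open).
Only numpy, scipy, OpenCV 4.12 (cv2) and the standard library are available. Lean on these libraries where they do the work, as an engineer would, in place of code of your own. Each camera call takes 0.05 s, during which the arm holds its last target.

TASK

Pack the bead tins away: take the two stacks of tins apart and set each tin down in the case, in the well that is cut to its own outline and size, so that every tin sits flat on the floor of its well and none stands above the rim. When all four are in, swing the lid over and shut it fully. Keep every tin upright all the while, as the tops are only pressed on and the beads would spill, and do not knock over the two glue bottles.

Things in the scene. Friction and masses are not known exactly. Their poses are not given: they have to be found in the camera images.
- big_round_tin_mid (a point): Large round tin, 62 mm diameter, 46 mm high, about 0.17 kg, plain aluminium with a flat clear window in its top, beads visible inside; upright at the start; point at its centre, half-way up (23 mm above its underside), z up. At the start it stands on the table with one smaller tin on top of it.
- square_tin_mid (a point): Square tin, 54 x 54 mm, 46 mm high, about 0.17 kg, plain aluminium with a flat clear window in its top, beads visible inside; upright at the start; point at its centre, half-way up (23 mm above its underside), z up. x and y along its sides. At the start it stands on the table with one smaller tin on top of it.
- small_round_tin_mid (a point): Small round tin, 38 mm diameter, 46 mm high, about 0.07 kg, plain aluminium with a flat clear window in its top, beads visible inside; upright at the start; point at its centre, half-way up (23 mm above its underside), z up. At the start it stands on top of the large round or the square tin, about in the middle.
- oblong_tin_mid (a point): Oblong tin, 30 mm along its x, 62 mm along its y, 46 mm high, about 0.10 kg, plain aluminium with a flat clear window in its top, beads visible inside; upright at the start; point at its centre, half-way up (23 mm above its underside), z up. At the start it stands on top of the other one of those two tins, about in the middle.
- well_big_round_floor (a point): Pale insert (120 x 84.5 x 12 mm) in the long grey case (132 x 352 mm, 58 mm high, walls 5 mm, fixed to the table; four inserts in a row, in any order), with a shallow well 8 mm deep, floored with black felt, in its middle, round, 72 mm diameter; point at the centre of the well's floor, 9 mm above the table; z up, y along the case, x across it towards the hinge. Insert's top 17 mm above the table.
- well_square_floor (a point): Pale insert (120 x 84.5 x 12 mm) in the long grey case (132 x 352 mm, 58 mm high, walls 5 mm, fixed to the table; four inserts in a row, in any order), with a shallow well 8 mm deep, floored with black felt, in its middle, square, 64 x 64 mm; point at the centre of the well's floor, 9 mm above the table; z up, y along the case, x across it towards the hinge. Insert's top 17 mm above the table.
- well_small_round_floor (a point): Pale insert (120 x 84.5 x 12 mm) in the long grey case (132 x 352 mm, 58 mm high, walls 5 mm, fixed to the table; four inserts in a row, in any order), with a shallow well 8 mm deep, floored with black felt, in its middle, round, 48 mm diameter; point at the centre of the well's floor, 9 mm above the table; z up, y along the case, x across it towards the hinge. Insert's top 17 mm above the table.
- well_oblong_floor (a point): Pale insert (120 x 84.5 x 12 mm) in the long grey case (132 x 352 mm, 58 mm high, walls 5 mm, fixed to the table; four inserts in a row, in any order), with a shallow well 8 mm deep, floored with black felt, in its middle, oblong, 40 mm along x and 72 mm along y; point at the centre of the well's floor, 9 mm above the table; z up, y along the case, x across it towards the hinge. Insert's top 17 mm above the table.
- case_lid (a joint): Angle of the case's lid, rad: 0 fully shut, 2.0 the stop leaning back. Flat clear panel in a grey frame, 132 x 352 mm, 6 mm thick, with a 60 mm wide finger tab standing out 14 mm from the middle of its free edge. The hinge runs along the case's far (+x) long rim, 58.5 mm above the table; it is stiff: the lid stays where it is left and moves with 1 to 3 N at its free edge.
- lid_edge (a point): Middle of the lid's free edge, on the lid's outer face, 132 mm from the hinge line; it moves with the lid. Its x axis lies in the lid, from the free edge towards the hinge; y runs along the edge (the case's y); z is the outward normal of the lid, up when shut. The inner face is 6 mm below it.
- glue_big_mid (a point): Bystander: large white glue bottle with a red pointed tip, 52 mm diameter, 150 mm high, standing upright; point at half its height.
- glue_small_mid (a point): Bystander: small white glue bottle with a pointed tip, 34 mm diameter, 85 mm high, standing upright; point at half its height.
Things that resemble listed ones, but are neither listed nor needed, are in the scene too. Leave any yellow look-alike of the part that bears square_tin_mid alone. Leave any purple look-alike of the part that bears small_round_tin_mid alone.

How it is judged:
On the way, in this order (a step that is already met when the one before it is completed fails the run):
1. all four tins sit flat in their own wells and the lid is still open (horizontal distance between big_round_tin_mid and well_big_round_floor below 0.01 m and z of big_round_tin_mid in the frame of well_big_round_floor between 0.019 and 0.0265 m and angle between each of big_round_tin_mid, square_tin_mid, small_round_tin_mid, oblong_tin_mid's own z axis and vertical below 0.08 rad and horizontal distance between square_tin_mid and well_square_floor below 0.01 m and z of square_tin_mid in the frame of well_square_floor between 0.019 and 0.0265 m and horizontal distance between small_round_tin_mid and well_small_round_floor below 0.01 m and z of small_round_tin_mid in the frame of well_small_round_floor between 0.019 and 0.0265 m and horizontal distance between oblong_tin_mid and well_oblong_floor below 0.01 m and z of oblong_tin_mid in the frame of well_oblong_floor between 0.019 and 0.0265 m and value of joint case_lid above 0.3 rad), for 0.2 s.
2. the lid is shut over them (value of joint case_lid below 0.05 rad), for 0.2 s.
At the end, for the whole second after the job is handed in: Each tin stands in the well of its own outline and size: its centre within 10 mm of the well's centre, seen from above, resting on the well's floor (within 3.5 mm), upright within 0.08 rad, at rest; the lid is shut (under 0.05 rad) (horizontal distance between big_round_tin_mid and well_big_round_floor below 0.01 m and z of big_round_tin_mid in the frame of well_big_round_floor between 0.019 and 0.0265 m and angle between each of big_round_tin_mid, square_tin_mid, small_round_tin_mid, oblong_tin_mid's own z axis and vertical below 0.08 rad and horizontal distance between square_tin_mid and well_square_floor below 0.01 m and z of square_tin_mid in the frame of well_square_floor between 0.019 and 0.0265 m and horizontal distance between small_round_tin_mid and well_small_round_floor below 0.01 m and z of small_round_tin_mid in the frame of well_small_round_floor between 0.019 and 0.0265 m and horizontal distance between oblong_tin_mid and well_oblong_floor below 0.01 m and z of oblong_tin_mid in the frame of well_oblong_floor between 0.019 and 0.0265 m and value of joint case_lid below 0.05 rad and linear speed of each of big_round_tin, square_tin, small_round_tin, oblong_tin below 0.02 m/s); the robot touches nothing.
It fails at once if a tin is tipped more than 0.7 rad (angle between any of big_round_tin_mid, square_tin_mid, small_round_tin_mid, oblong_tin_mid's own z axis and vertical above 0.7 rad).
It fails at once if a glue bottle is knocked over (tipped more than 0.7 rad) (angle between any of glue_big_mid, glue_small_mid's own z axis and vertical above 0.7 rad).
It also fails if it takes over 136 s, if anything falls off the work surface, if the arm or the gripper's body presses on something with over 40 N, if the wrist force passes 120 N, or if a joint passes its speed limit or range.

## Working session

There is one attempt and no reset: what is moved stays moved. The work goes in short steps, Python scripts to look and compute and a tool call to move; the robot and the scene stay as the last step left them, time stands still between calls to the robot, and variables do not carry over. Pictures are saved under pics/ and viewed, and the job is handed in when it is done.

Besides the shell and the picture viewer there is one more tool, called by a JSON object that holds its "fn" and its "kwargs", one argument or row to a line. jog_arm: Moves the arm, as the interface text tells. Its arguments: {"type":"object","properties":{"translation":{"type":"array","items":{"type":"array","items":{"type":"number"}}},"twist":{"type":"array","items":{"type":"number"}},"claw":{"type":"number"}},"required":["translation","twist"]}

```bash
mkdir -p pics
cat > h.py <<'E'
import numpy as np, cv2
from workcell import ctrl, eyes, workorder
def snap(cam,fn):
    im=eyes.read_camera(cam); cv2.imwrite('pics/'+fn,im); return im
E
python3 - <<'E'
from h import *
s=ctrl.observe(); print({k:np.round(v,3) for k,v in s.items()})
for c in ['side','top','wrist']:
    snap(c,c+'0.png'); i=eyes.camera_info(c); print(c,{k:np.round(v,4).tolist() for k,v in i.items()})
for c in ['top','side']:
  for n in ['big_round_tin_mid','square_tin_mid','small_round_tin_mid','oblong_tin_mid','well_big_round_floor','well_square_floor','well_small_round_floor','well_oblong_floor','case_lid','glue_big_mid','glue_small_mid']:
    print(c,n,[(np.round(b['bbox']).tolist(),round(b['conf'],2)) for b in eyes.boxes_of(c,n)])
E
```

```text
{'clock': np.float64(0.0), 'q': array([ 1.011,  0.049,  0.098,  1.622, -0.   ,  1.443]), 'dq': array([ 0.   , -0.002,  0.   ,  0.001, -0.001,  0.003]), 'joint_torque': array([ 0.0000e+00, -3.3878e+01,  3.2002e+01,  2.0000e-02,  0.0000e+00,
       -0.0000e+00]), 'position': array([0.219, 0.476, 0.303]), 'eef_rot': array([ 0.595, -0.382,  0.596,  0.381]), 'force': array([-0.598, -0.649, -0.08 ]), 'ft_torque': array([-0.003,  0.029, -0.003]), 'finger_gap': np.float64(1.003)}
side {'camera_matrix': [[591.3796, 0.0, 313.4672], [0.0, 591.3796, 242.8528], [0.0, 0.0, 1.0]], 'R': [[0.8833, -0.4687, -0.0007], [-0.2407, -0.4525, -0.8587], [0.4022, 0.7587, -0.5125]], 't': [-0.4698, 0.1589, 1.2687]}
top {'camera_matrix': [[489.0005, 0.0, 300.8086], [0.0, 489.0005, 233.5144], [0.0, 0.0, 1.0]], 'R': [[-0.0023, -1.0, 0.0046], [-0.9921, 0.0017, -0.1256], [0.1256, -0.0049, -0.9921]], 't': [-0.0586, 0.5255, 1.1194]}
wrist {'camera_matrix': [[371.6483, 0.0, 321.3368], [0.0, 371.6483, 236.9294], [0.0, 0.0, 1.0]], 'tool_from_camera': [[-0.001, -0.278, 0.9606, -0.0692], [0.0, -0.9606, -0.278, 0.0713], [1.0
[... 1243 characters left out ...]
), ([306.0, 284.0, 332.0, 316.0], 0.6)]
side small_round_tin_mid [([375.0, 348.0, 400.0, 379.0], 0.97), ([352.0, 302.0, 380.0, 334.0], 0.65)]
side oblong_tin_mid [([310.0, 263.0, 331.0, 296.0], 0.78)]
side well_big_round_floor [([295.0, 235.0, 330.0, 242.0], 0.65), ([258.0, 195.0, 296.0, 212.0], 0.55)]
side well_square_floor [([282.0, 219.0, 327.0, 238.0], 0.59)]
side well_small_round_floor [([258.0, 192.0, 298.0, 210.0], 0.9)]
side well_oblong_floor [([271.0, 206.0, 311.0, 228.0], 0.57)]
side case_lid [([289.0, 139.0, 363.0, 235.0], 0.65)]
side glue_big_mid [([408.0, 235.0, 440.0, 298.0], 0.69)]
side glue_small_mid [([369.0, 252.0, 382.0, 282.0], 0.79), ([269.0, 206.0, 308.0, 226.0], 0.32)]
```

Run:
```python
import cv2
a=cv2.imread('pics/top0.png')[130:370,100:500]; cv2.imwrite('pics/topc.png',cv2.resize(a,(800,480),interpolation=2))
a=cv2.imread('pics/side0.png')[120:400,200:500]; cv2.imwrite('pics/sidec.png',cv2.resize(a,(640,597),interpolation=2))
```

```text
(no output)
```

View pics/topc.png

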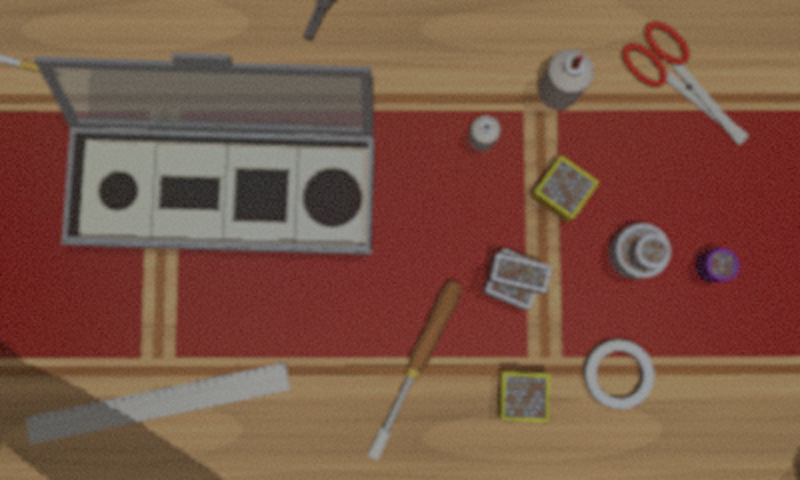

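View pics/sidec.png

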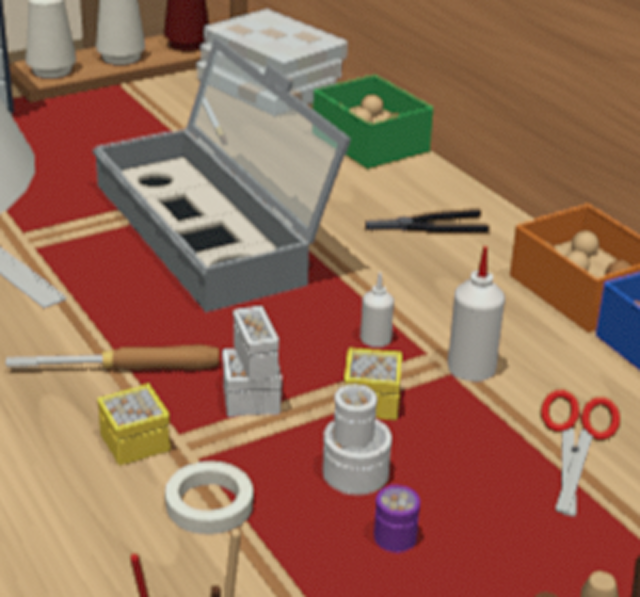

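View pics/wrist0.png

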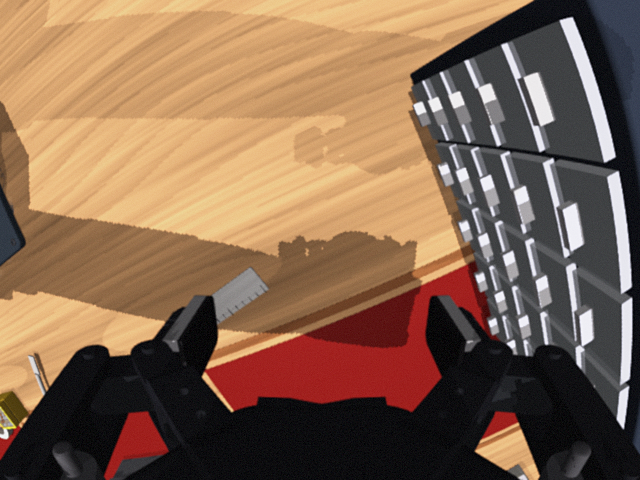

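The top view shows stacks at full-image pixels of about (360,266), oblong on square, and (422,255), small round on big round. The wells from left to right are small round, oblong, square and big round. Yellow and purple tins are decoys. Next I'll convert these to world positions.

```bash
cat >> h.py <<'E'
def pix2w(cam,u,v,z,state=None):
    i=eyes.camera_info(cam); K=i['camera_matrix']
    if cam=='wrist':
        x=(u-K[0,2])/K[0,0]; y=(v-K[1,2])/K[1,1]; r=np.hypot(x,y)
        d=np.array([0,0,1.]) if r<1e-9 else np.array([np.sin(r)*x/r,np.sin(r)*y/r,np.cos(r)])
        T=np.array(i['tool_from_camera']); q=state['eef_rot']; R=q2R(q)
        o=R@T[:3,3]+state['position']; d=R@T[:3,:3]@d
    else:
        R=np.array(i['R']); t=np.array(i['t']); o=-R.T@t
        d=R.T@np.array([(u-K[0,2])/K[0,0],(v-K[1,2])/K[1,1],1])
    return o+d*(z-o[2])/d[2]
def w2pix(cam,X,state=None):
    i=eyes.camera_info(cam); K=i['camera_matrix']; X=np.array(X,float)
    if cam=='wrist':
        T=np.array(i['tool_from_camera']); R=q2R(state['eef_rot'])
        p=T[:3,:3].T@(R.T@(X-state['position'])-T[:3,3])
        rho=np.hypot(p[0],p[1]); th=np.arctan2(rho,p[2])
        return np.array([K[0,2]+K[0,0]*th*p[0]/rho,K[1,2]+K[0,0]*th*p[1]/rho])
    p=np.array(i['R'])@X+np.array(i['t'])
    return np.array([K[0,2]+K[0,0]*p[0]/p[2],K[1,2]+K[1,1]*p[1]/p[2]])
def q2R(q):
    from scipy.spatial.transform import Rotation as Ro
    return Ro.from_quat([q[1],q[2],q[3],q[0]]).as_matrix()
E
python3 - <<'E'
from h import *
s=ctrl.observe(); print(np.round(q2R(s['eef_rot']),3).tolist())
c=lambda u,v:(100+u/2,130+v/2)
for n,u,v,z in [('w small',118,190,.013),('w obl',190,193,.013),('w sq',261,195,.013),('w big',332,197,.013),
 ('caseNL',64,244,.058),('caseNR',372,252,.058),('hingeR',372,137,.058),('hingeL',72,130,.058),
 ('obl',521,270,.092),('obl c',503,250,.092),('obl c',550,268,.092),('obl c',540,293,.092),('obl c',491,275,.092),('small',654,248,.092),('big',640,249,.046),('purple',721,264,.046),('glueS',485,125,.085),('glueB',575,62,.15),('yel',566,187,.046),('sq c',487,290,.046),('sq c',528,307,.046)]:
    print(n,np.round(pix2w('top',*c(u,v),z),4)[:2])
im=cv2.imread('pics/top0.png');g=im.max(2)
_,m=cv2.threshold(g,95,255,cv2.THRESH_BINARY_INV)
n,l,st,ce=cv2.connectedComponentsWithStats(m)
for k in range(1,n):
    if 100<st[k,4]<1500 and 130<ce[k][0]<290 and 200<ce[k][1]<250: print(st[k],ce[k],np.round(pix2w('top',*ce[k],.013),4))
E
```

```text
[[-0.0, -0.908, 0.418], [0.0, 0.418, 0.908], [-1.0, 0.0, 0.0]]
w small [0.5491 0.2807]
w obl [0.5453 0.1943]
w sq [0.5428 0.1091]
w big [0.5402 0.0238]
caseNL [0.4802 0.3274]
caseNR [ 0.4703 -0.0254]
hingeR [ 0.6044 -0.0252]
hingeL [0.6132 0.3236]
obl [ 0.4473 -0.1917]
obl c [ 0.4695 -0.172 ]
obl c [ 0.4494 -0.2239]
obl c [ 0.4218 -0.2123]
obl c [ 0.4418 -0.1583]
small [ 0.4715 -0.3403]
big [ 0.4742 -0.3361]
purple [ 0.4566 -0.4295]
glueS [ 0.6127 -0.1545]
glueB [ 0.6681 -0.2466]
yel [ 0.547  -0.2519]
sq c [ 0.4271 -0.1579]
sq c [ 0.4075 -0.2048]
[133 196 151  53 807] [182.94299876 208.4448575 ] [0.5893 0.2244 0.013 ]
[217 215  27  26 662] [230.24320242 227.26435045] [0.5433 0.1097 0.013 ]
[252 214  29  29 655] [265.84580153 228.37251908] [0.5405 0.0242 0.013 ]
[150 216  19  19 287] [158.71777003 224.92334495] [0.5493 0.2814 0.013 ]
[180 218  30  17 458] [194.40393013 226.04366812] [0.5464 0.1957 0.013 ]
```

{"fn": "jog_arm", "kwargs": {
  "translation": [
    [0.0125, -0.0375, 0],
    [0.025, -0.075, 0],
    [0.0375, -0.1125, 0],
    [0.05, -0.15, 0],
    [0.0625, -0.1875, 0],
    [0.075, -0.225, 0],
    [0.0875, -0.2625, 0],
    [0.1, -0.3, 0],
    [0.1125, -0.3375, 0],
    [0.125, -0.375, 0],
    [0.1375, -0.4125, 0],
    [0.15, -0.45, 0]
  ],
  "twist": [-7, -14, -21, -28, -35, -42, -49, -56, -63, -70, -77, -84]
}}

```text
clock: 2.25
position: [0.3698, 0.0249, 0.3043]
eef_rot: [0.698, 0.117, 0.697, -0.117]
force: [0.9, 1.1, -0.3]
finger_gap: 0.996
```

{"fn": "jog_arm", "kwargs": {
  "translation": [
    [0.0125, -0.0375, 0],
    [0.025, -0.075, 0],
    [0.0375, -0.1125, 0],
    [0.05, -0.15, 0],
    [0.0625, -0.1875, 0],
    [0.07, -0.21, 0],
    [0.077, -0.222, 0],
    [0.077, -0.222, 0],
    [0.077, -0.222, 0]
  ],
  "twist": [-4, -4, -4, -4, -4, -4, -4, -4, -4]
}}

```text
clock: 3.0
position: [0.4466, -0.1956, 0.3036]
eef_rot: [0.693, 0.14, 0.694, -0.14]
force: [-0.3, 0.9, 0.6]
finger_gap: 1.003
```

```bash
cat >> h.py <<'E'
def st():
    s=ctrl.observe(); R=q2R(s['eef_rot']); yaw=np.degrees(np.arctan2(R[1,2],R[0,2]))
    print('t',round(float(s['clock']),2),'pos',np.round(s['position'],4),'yaw',round(yaw,2),'q',np.round(s['q'],2),'F',np.round(s['force'],1),'gap',round(float(s['finger_gap'])*0.0854,4)); return s
E
python3 - <<'E'
from h import *
s=st(); snap('wrist','w1.png')
for n in ['oblong_tin_mid','small_round_tin_mid','square_tin_mid','big_round_tin_mid']:
    print(n,[(np.round(b['bbox']).tolist(),round(b['conf'],2)) for b in eyes.boxes_of('wrist',n)])
E
```

```text
t 3.0 pos [ 0.4466 -0.1956  0.3036] yaw -22.81 q [-0.55 -0.05  0.    1.62  0.    1.42] F [-0.3  0.9  0.6] gap 0.0856
oblong_tin_mid [([293.0, 172.0, 344.0, 264.0], 0.59)]
small_round_tin_mid [([387.0, 369.0, 426.0, 408.0], 0.79), ([381.0, 316.0, 424.0, 372.0], 0.56)]
square_tin_mid [([401.0, 187.0, 474.0, 257.0], 0.83), ([165.0, 227.0, 235.0, 302.0], 0.82), ([284.0, 176.0, 346.0, 236.0], 0.75)]
big_round_tin_mid [([366.0, 285.0, 426.0, 346.0], 0.94)]
```

View pics/w1.png

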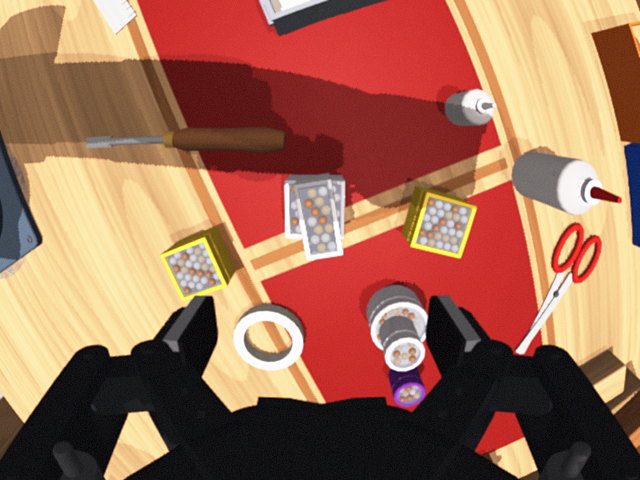

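The wrist view shows the oblong's top at about (293–344, 178–262). I'll zoom in for the corners.

Run:
```python
import cv2
a=cv2.imread('pics/w1.png')[165:275,270:370]; cv2.imwrite('pics/w1c.png',cv2.resize(a,(500,550),interpolation=2))
```

```text
(no output)
```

View pics/w1c.png

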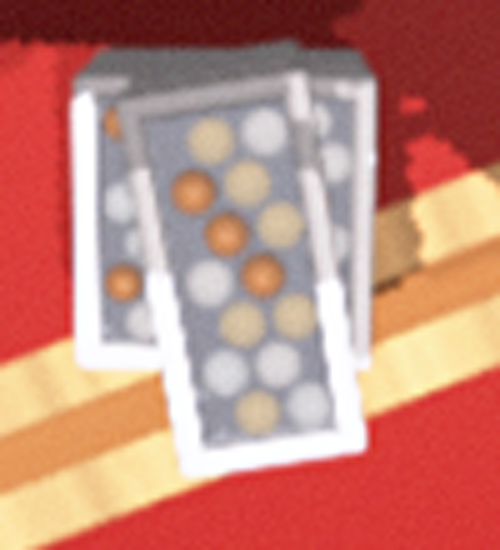

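Run:
```python
from h import *
s=st()
f=lambda pts,z:np.array([pix2w('wrist',270+u/5,165+v/5,z,s)[:2] for u,v in pts])
P=f([(120,103),(303,73),(367,448),(187,473)],.092)
Q=f([(75,88),(373,82),(366,362),(80,365)],.046)
for X in (P,Q):
    print(np.round(X,4).tolist(),'c',np.round(X.mean(0),4))
    for k in range(4):
        d=X[(k+1)%4]-X[k]; print(round(np.hypot(*d),4),round(np.degrees(np.arctan2(d[1],d[0])),1))
print(w2pix('wrist',[.46,-.34,.092],s))
print('small',pix2w('wrist',405,353,.092,s),'big',pix2w('wrist',399,322,.046,s))
```

```text
t 3.25 pos [ 0.4466 -0.1942  0.3043] yaw -22.66 q [-0.55 -0.05  0.    1.62  0.    1.42] F [-0.2  0.2 -0.4] gap 0.0853
[[0.4383, -0.1582], [0.4658, -0.1648], [0.4525, -0.2244], [0.4242, -0.2172]] c [ 0.4452 -0.1911]
0.0283 -13.4
0.0611 -102.6
0.0292 165.7
0.0606 76.5
[[0.4263, -0.1574], [0.4755, -0.1769], [0.4551, -0.2244], [0.4063, -0.2046]] c [ 0.4408 -0.1908]
0.0529 -21.6
0.0517 -113.3
0.0526 158.0
0.0513 67.1
[396.23026729 360.21873105]
small [ 0.46993685 -0.33572564  0.092     ] big [ 0.47493046 -0.32977137  0.046     ]
```

{"fn": "jog_arm", "kwargs": {
  "translation": [
    [-0.001, 0.004, -0.02],
    [-0.001, 0.004, -0.05],
    [-0.001, 0.004, -0.08],
    [-0.001, 0.004, -0.11],
    [-0.001, 0.004, -0.135],
    [-0.001, 0.004, -0.155],
    [-0.001, 0.004, -0.165],
    [-0.001, 0.004, -0.172],
    [-0.001, 0.004, -0.172],
    [-0.001, 0.004, -0.172]
  ],
  "twist": [3, 6, 9.5, 9.5, 9.5, 9.5, 9.5, 9.5, 9.5, 9.5],
  "claw": 0.06
}}

```text
clock: 4.08
position: [0.4462, -0.1913, 0.1329]
eef_rot: [0.703, 0.081, 0.702, -0.082]
force: [0.1, -0.3, -0.2]
finger_gap: 0.698
```

Run:
```python
from h import *
s=st(); snap('wrist','w2.png')
```

```text
t 4.08 pos [ 0.4462 -0.1913  0.1329] yaw -13.22 q [-0.54 -0.02 -0.31  1.28  0.    1.26] F [ 0.1 -0.3 -0.2] gap 0.0597
```

View pics/w2.png

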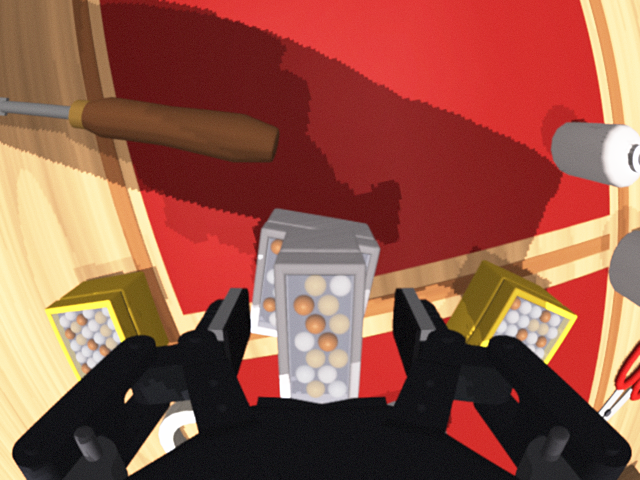

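The oblong is centred between the pads and aligned with them. I'll close.

{"fn": "jog_arm", "kwargs": {
  "translation": [
    [0, 0, 0],
    [0, 0, 0],
    [0, 0, 0],
    [0, 0, 0],
    [0, 0, 0],
    [0, 0, 0],
    [0, 0, 0.01],
    [0, 0, 0.02],
    [0, 0, 0.04],
    [0, 0, 0.06],
    [0, 0, 0.06]
  ],
  "twist": [0, 0, 0, 0, 0, 0, 0, 0, 0, 0, 0],
  "claw": 0.015
}}

```text
clock: 5.05
position: [0.4475, -0.1923, 0.1966]
eef_rot: [0.705, 0.08, 0.7, -0.083]
force: [0.4, -0.9, -0.6]
finger_gap: 0.342
```

Run:
```python
from h import *
s=st(); snap('wrist','w3.png');snap('side','s3.png')
a=cv2.imread('pics/s3.png')[180:400,200:500]; cv2.imwrite('pics/s3.png',cv2.resize(a,(600,440),interpolation=2))
```

```text
t 5.05 pos [ 0.4475 -0.1923  0.1966] yaw -13.24 q [-0.54 -0.05 -0.22  1.4   0.    1.26] F [ 0.4 -0.9 -0.6] gap 0.0292
```

View pics/w3.png

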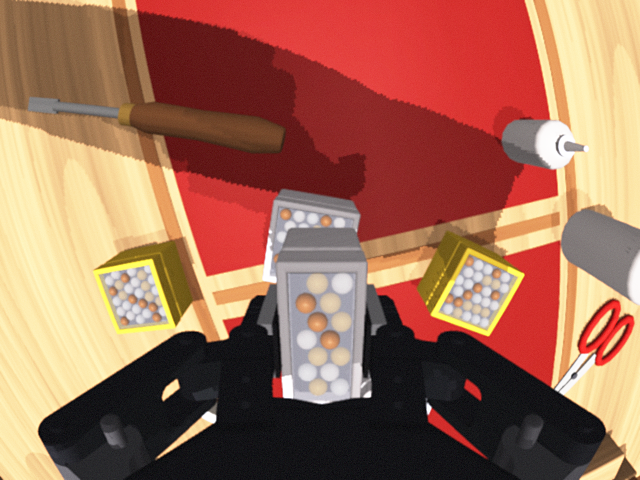

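View pics/s3.png

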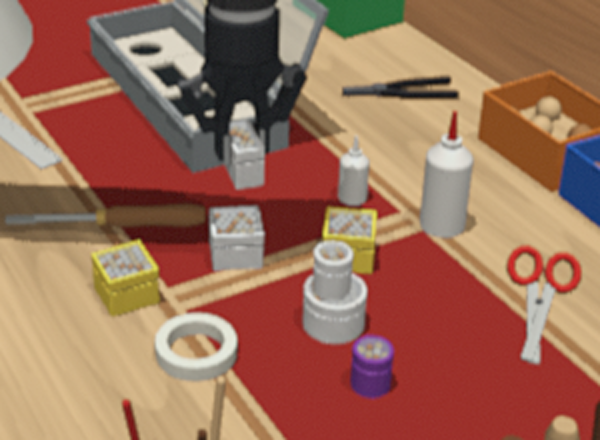

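Holding the oblong, with the stack below undisturbed. I'll move to the case and stop short of the well to see it from the wrist.

{"fn": "jog_arm", "kwargs": {
  "translation": [
    [0.005, 0.01, 0.01],
    [0.012, 0.03, 0.02],
    [0.02, 0.06, 0.03],
    [0.03, 0.09, 0.04],
    [0.04, 0.125, 0.04],
    [0.05, 0.16, 0.04],
    [0.06, 0.195, 0.04],
    [0.07, 0.23, 0.04],
    [0.08, 0.26, 0.04],
    [0.09, 0.28, 0.04],
    [0.097, 0.29, 0.04],
    [0.097, 0.29, 0.04]
  ],
  "twist": [1, 2, 3, 4, 5, 6, 7, 8, 9, 10, 11.2, 11.2]
}}

```text
clock: 6.15
position: [0.543, 0.1013, 0.2308]
eef_rot: [0.706, 0.011, 0.708, -0.011]
force: [-0.5, -0.8, -1.3]
finger_gap: 0.343
```

Run:
```python
from h import *
s=st(); snap('wrist','w4.png')
s=st()
for n in ['well_big_round_floor','well_square_floor','well_small_round_floor','well_oblong_floor']:
    print(n,[(np.round(b['bbox']).tolist(),round(b['conf'],2)) for b in eyes.boxes_of('wrist',n)])
```

```text
t 6.15 pos [0.543  0.1013 0.2308] yaw -1.76 q [0.06 0.12 0.03 1.48 0.   1.66] F [-0.5 -0.8 -1.3] gap 0.0293
t 6.2 pos [0.5425 0.0998 0.2309] yaw -1.9 q [ 0.06  0.11  0.03  1.48 -0.    1.66] F [ 0.4  0.1 -0.9] gap 0.0291
well_big_round_floor [([250.0, 265.0, 394.0, 298.0], 0.81), ([242.0, 1.0, 402.0, 52.0], 0.64)]
well_square_floor [([244.0, 158.0, 398.0, 264.0], 0.73)]
well_small_round_floor [([244.0, 0.0, 401.0, 53.0], 0.74)]
well_oblong_floor [([241.0, 48.0, 403.0, 161.0], 0.61)]
```

View pics/w4.png

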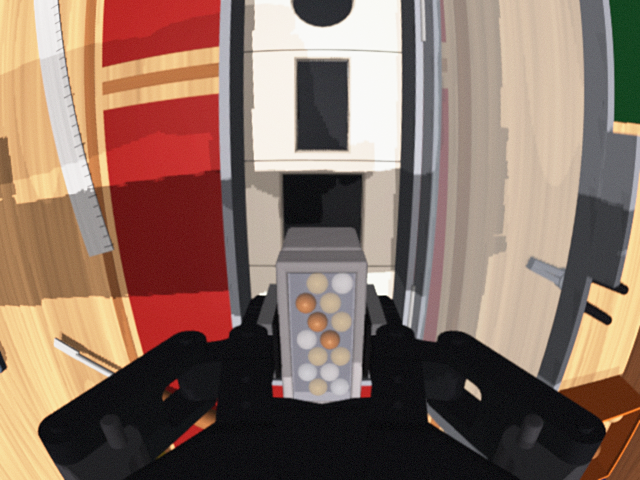

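The oblong well spans about (295–349, 58–151), the square well is below it, and the small round well is at the top. I'll measure them.

Run:
```python
from h import *
s=st(); im=cv2.imread('pics/w4.png'); g=im.max(2)
for z in (.009,.017):
  P=np.array([pix2w('wrist',u,v,z,s)[:2] for u,v in [(295.5,58),(349.5,59),(347.5,151),(295.5,149)]])
  print(z,np.round(P,4).tolist(),P.mean(0)); 
  for k in range(4):
        d=P[(k+1)%4]-P[k]; print(round(np.hypot(*d),4),round(np.degrees(np.arctan2(d[1],d[0])),1))
# case inner edges? insert edges
for u,v in [(244,50),(401,50),(244,158),(398,158)]: print(pix2w('wrist',u,v,.017,s)[:2])
# round well
print('held tin ctr', pix2w('wrist',*( (279+365)/2,262),.123+0,s))
```

```text
t 6.4 pos [0.5423 0.0976 0.2317] yaw -2.14 q [ 0.06  0.11  0.02  1.48 -0.    1.66] F [-0.1 -0.5 -1.3] gap 0.0293
0.009 [[0.5264, 0.2284], [0.568, 0.226], [0.564, 0.153], [0.5235, 0.156]] [0.54547177 0.19085488]
0.0417 -3.2
0.0732 -93.2
0.0406 175.6
0.0724 87.7
0.017 [[0.5269, 0.2267], [0.5674, 0.2245], [0.5634, 0.1534], [0.5241, 0.1564]] [0.54543994 0.19023594]
0.0406 -3.2
0.0712 -93.2
0.0395 175.6
0.0704 87.7
[0.48773959 0.23647557]
[0.6072343  0.23212505]
[0.48383912 0.15174596]
[0.60244437 0.14730701]
held tin ctr [0.54211134 0.10357304 0.123     ]
```

{"fn": "jog_arm", "kwargs": {
  "translation": [
    [0.001, 0.02, -0.01],
    [0.002, 0.04, -0.02],
    [0.003, 0.06, -0.03],
    [0.003, 0.08, -0.04],
    [0.003, 0.092, -0.05],
    [0.003, 0.0965, -0.06],
    [0.003, 0.0965, -0.06],
    [0.003, 0.0965, -0.06],
    [0.003, 0.0965, -0.06]
  ],
  "twist": [0, 0, 0, 0, 0, 0, 0, 0, 0]
}}

```text
clock: 7.15
position: [0.546, 0.1942, 0.1723]
eef_rot: [0.707, 0.013, 0.707, -0.013]
force: [-0.2, 0.4, -1.2]
finger_gap: 0.34
```

Run:
```python
from h import *
s=st(); snap('wrist','w5.png')
a=snap('side','s5.png')[150:330,220:420]; cv2.imwrite('pics/s5.png',cv2.resize(a,(600,540),interpolation=2))
```

```text
t 7.15 pos [0.546  0.1942 0.1723] yaw -2.11 q [ 0.23  0.2   0.    1.37 -0.    1.83] F [-0.2  0.4 -1.2] gap 0.029
```

View pics/w5.png

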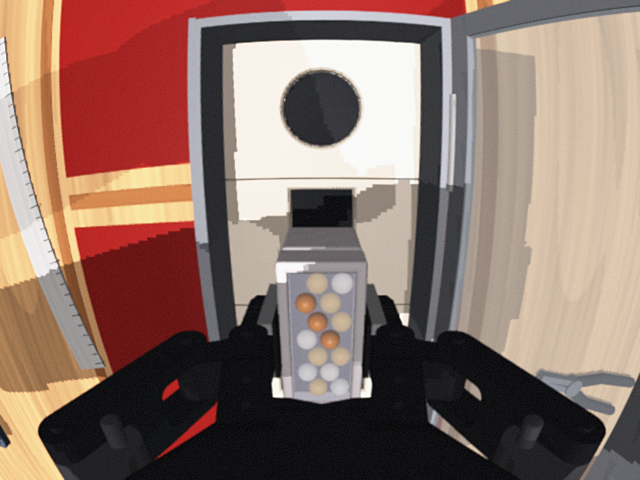

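View pics/s5.png

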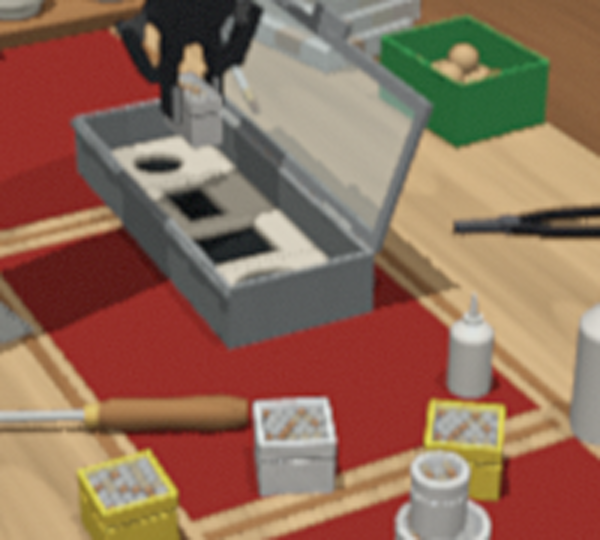

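{"fn": "jog_arm", "kwargs": {
  "translation": [
    [0, 0, -0.02],
    [0, 0, -0.04],
    [0, 0, -0.055],
    [0, 0, -0.065],
    [0, 0, -0.071],
    [0, 0, -0.074],
    [0, 0, -0.076],
    [0, 0, -0.076]
  ],
  "twist": [0, 0, 0, 0, 0, 0, 0, 0]
}}

```text
clock: 7.92
position: [0.5463, 0.1953, 0.0969]
eef_rot: [0.708, 0.013, 0.706, -0.013]
force: [-0.7, 0.6, -2.1]
finger_gap: 0.345
```

```bash
python3 - <<'E'
from h import *
s=st(); snap('wrist','w6.png')
E
python3 -c "
from h import *
import json
"
```

```text
t 7.92 pos [0.5463 0.1953 0.0969] yaw -2.04 q [ 0.23  0.24 -0.1   1.23 -0.    1.83] F [-0.7  0.6 -2.1] gap 0.0295
```

View pics/w6.png

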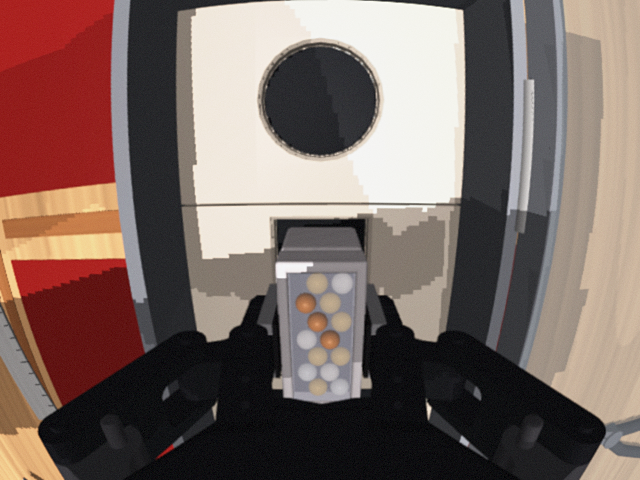

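The oblong is inside its well (dark margins on both sides at x 275 and 368). I'll release and rise.

{"fn": "jog_arm", "kwargs": {
  "translation": [
    [0, 0, -0.001],
    [0, 0, -0.001],
    [0, 0, -0.001]
  ],
  "twist": [0, 0, 0]
}}

```text
clock: 8.22
position: [0.5467, 0.1956, 0.0965]
eef_rot: [0.708, 0.013, 0.706, -0.012]
force: [1.0, 0.2, 3.6]
finger_gap: 0.341
```

{"fn": "jog_arm", "kwargs": {
  "translation": [
    [0, 0, 0],
    [0, 0, 0],
    [0, 0, 0],
    [0, 0, 0.005],
    [0, 0, 0.02],
    [0, 0, 0.05],
    [0, 0, 0.08],
    [0, -0.01, 0.115],
    [0, -0.02, 0.15],
    [0, -0.03, 0.16],
    [0, -0.03, 0.16],
    [0, -0.03, 0.16]
  ],
  "twist": [0, 0, 0, 0, 0, 0, 0, 0, 0, 0, 0, 0],
  "claw": 0.05
}}

```text
clock: 9.22
position: [0.5461, 0.1651, 0.2553]
eef_rot: [0.707, 0.013, 0.707, -0.013]
force: [0.1, 0.3, -1.1]
finger_gap: 0.584
```

Run:
```python
from h import *
s=st(); snap('wrist','w7.png')
a=snap('side','s7.png')[150:330,220:420]; cv2.imwrite('pics/s7.png',cv2.resize(a,(600,540),interpolation=2))
```

```text
t 9.22 pos [0.5461 0.1651 0.2553] yaw -2.1 q [0.18 0.16 0.12 1.53 0.   1.78] F [ 0.1  0.3 -1.1] gap 0.0499
```

View pics/w7.png

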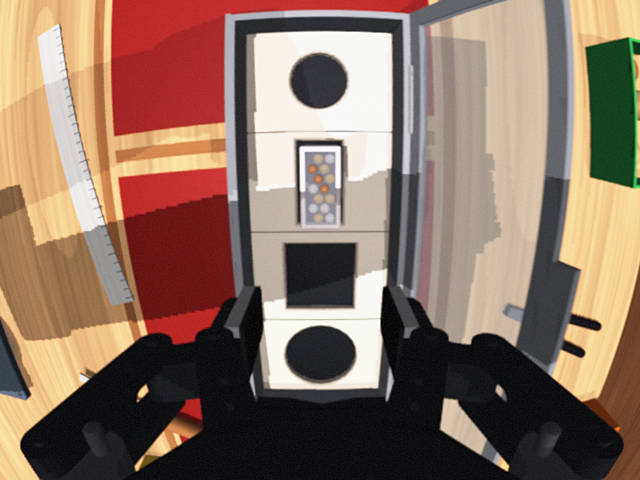

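View pics/s7.png

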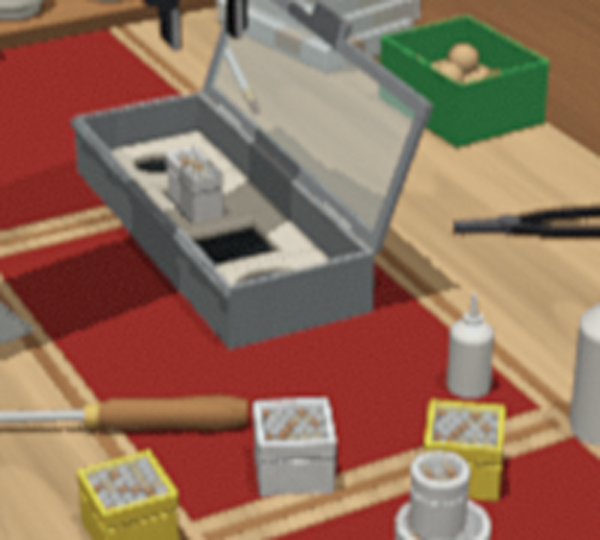

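The oblong sits in its well (298–341, 145–229) and all the other wells show. I'll measure the remaining wells from this picture.

Run:
```python
from h import *
s={'position':np.array([0.5461,0.1651,0.2553]),'eef_rot':np.array([.707,.013,.707,-.013])}
s['eef_rot']/=np.linalg.norm(s['eef_rot'])
im=cv2.imread('pics/w7.png')
m=(im.max(2)<75).astype(np.uint8)
m[:, :255]=0; m[:,385:]=0
n,l,st_,ce=cv2.connectedComponentsWithStats(m)
for k in range(1,n):
    if st_[k,4]>800:
        c=cv2.findContours((l==k).astype(np.uint8),cv2.RETR_EXTERNAL,cv2.CHAIN_APPROX_NONE)[0][0][:,0]
        W=np.array([pix2w('wrist',u,v,.013,s)[:2] for u,v in c])
        print(st_[k],'mid',(W.max(0)+W.min(0))/2,'ext',np.ptp(W,0), cv2.minAreaRect((W*1e4).astype(np.float32)))
P=[(300,146),(340,146),(340,229),(300,229)]
print('obl tin',np.mean([pix2w('wrist',u,v,.055,s)[:2] for u,v in P],0),[pix2w('wrist',u,v,.055,s)[:2].round(4).tolist() for u,v in P])
```

```text
[ 255   17  130   16 1711] mid [0.55006776 0.33001145] ext [0.10824005 0.01510175] ((5499.859375, 3298.43115234375), (122.2113037109375, 1080.6759033203125), 88.01055908203125)
[ 291   55   55   53 2246] mid [0.54703571 0.27947134] ext [0.04464268 0.04481213] ((5472.66845703125, 2794.154296875), (442.5552978515625, 445.17352294921875), 26.00385284423828)
[ 285  243   71   63 4183] mid [0.54217918 0.10960832] ext [0.06385905 0.06192103] ((5420.66064453125, 1100.57861328125), (606.861083984375, 621.3165893554688), 87.92520141601562)
[  255   287   130   193 12738] mid [ 0.52993219 -0.04593338] ext [0.17153012 0.29189009] ((5347.40380859375, -454.3951416015625), (2872.942626953125, 1716.262939453125), 88.08186340332031)
[ 286  326   69   54 2909] mid [0.53885723 0.02477619] ext [0.06813395 0.06514807] ((5389.94482421875, 248.771484375), (647.8961181640625, 682.2362060546875), 87.89913940429688)
obl tin [0.54558402 0.19511715] [[0.5324, 0.2266], [0.5611, 0.2255], [0.5594, 0.1637], [0.5294, 0.1648]]
```

{"fn": "jog_arm", "kwargs": {
  "translation": [
    [-0.01, -0.035, 0],
    [-0.02, -0.07, 0],
    [-0.03, -0.105, 0],
    [-0.04, -0.14, 0],
    [-0.05, -0.175, 0],
    [-0.06, -0.21, 0],
    [-0.07, -0.245, 0],
    [-0.08, -0.28, 0],
    [-0.09, -0.315, 0],
    [-0.1, -0.345, 0],
    [-0.105, -0.356, 0],
    [-0.105, -0.356, 0]
  ],
  "twist": [-2, -4, -6, -8, -10, -12, -14, -16, -18, -20, -20, -20],
  "claw": 0.08
}}

```text
clock: 10.32
position: [0.439, -0.1923, 0.2519]
eef_rot: [0.692, 0.137, 0.696, -0.136]
force: [-0.3, -0.0, 0.1]
finger_gap: 0.937
```

Run:
```python
from h import *
s=st(); im=snap('wrist','w8.png')
np.save('s8.npy',{'position':s['position'],'eef_rot':s['eef_rot']},allow_pickle=True)
a=im[160:310,240:400]; cv2.imwrite('pics/w8c.png',cv2.resize(a,(640,600),interpolation=2))
```

```text
t 10.32 pos [ 0.439  -0.1923  0.2519] yaw -22.27 q [-0.55 -0.07 -0.12  1.53 -0.    1.41] F [-0.3 -0.   0.1] gap 0.08
```

View pics/w8.png

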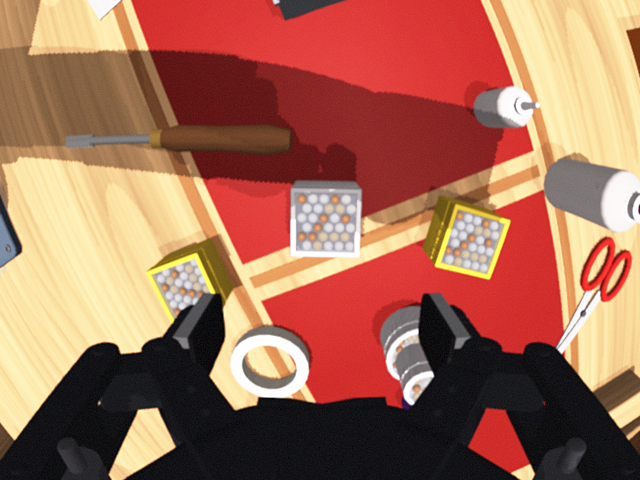

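View pics/w8c.png

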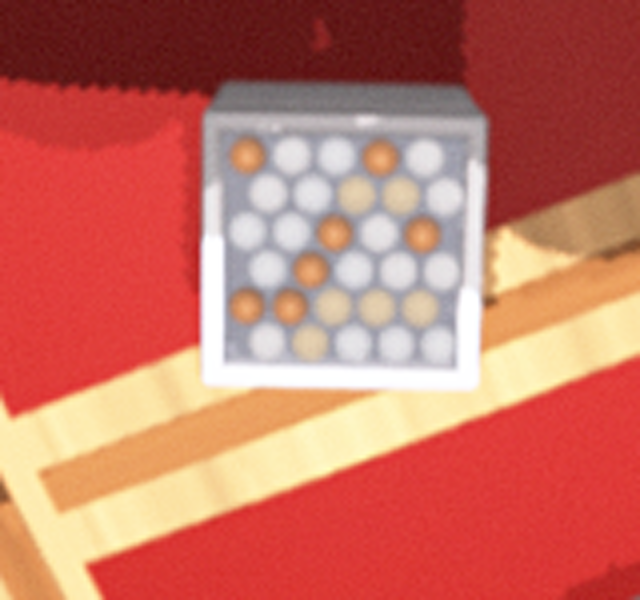

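Run:
```python
from h import *
s=np.load('s8.npy',allow_pickle=True).item()
P=np.array([pix2w('wrist',240+u/4,160+v/4,.046,s)[:2] for u,v in [(204,112),(487,117),(478,386),(204,384)]])
print(P.mean(0))
for k in range(4):
    d=P[(k+1)%4]-P[k]; print(round(np.hypot(*d),4),round(np.degrees(np.arctan2(d[1],d[0])),1))
st()
```

```text
[ 0.4412505  -0.19110687]
0.053 -23.2
0.0532 -112.6
0.0538 157.4
0.0537 66.5
t 10.37 pos [ 0.4395 -0.1909  0.2522] yaw -22.18 q [-0.55 -0.07 -0.12  1.53  0.    1.41] F [0.3 0.1 0. ] gap 0.0804
```

{"fn": "jog_arm", "kwargs": {
  "translation": [
    [0.001, 0, -0.03],
    [0.001, 0, -0.06],
    [0.001, 0, -0.09],
    [0.001, 0, -0.115],
    [0.001, 0, -0.135],
    [0.001, 0, -0.15],
    [0.001, 0, -0.16],
    [0.001, 0, -0.165],
    [0.001, 0, -0.165],
    [0.001, 0, -0.165]
  ],
  "twist": [-0.7, -0.7, -0.7, -0.7, -0.7, -0.7, -0.7, -0.7, -0.7, -0.7]
}}

```text
clock: 11.2
position: [0.4421, -0.1903, 0.0902]
eef_rot: [0.693, 0.139, 0.693, -0.139]
force: [0.3, 0.2, -0.2]
finger_gap: 0.938
```

Run:
```python
from h import *
s=st(); snap('wrist','w9.png')
```

```text
t 11.2 pos [ 0.4421 -0.1903  0.0902] yaw -22.69 q [-0.55  0.   -0.38  1.19  0.    1.42] F [ 0.3  0.2 -0.2] gap 0.0801
```

View pics/w9.png

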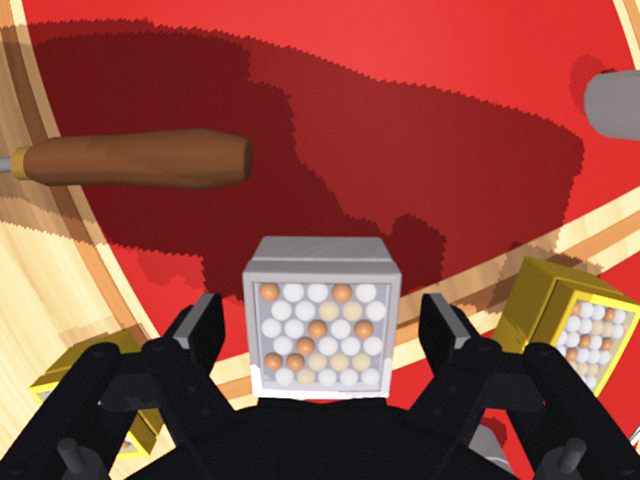

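{"fn": "jog_arm", "kwargs": {
  "translation": [
    [0, 0, -0.003],
    [0, 0, -0.003],
    [0, 0, -0.003],
    [0, 0, -0.003],
    [0, 0, -0.003],
    [0, 0, -0.003],
    [0, 0, 0.005],
    [0, 0, 0.02],
    [0, 0, 0.05],
    [0, 0, 0.085],
    [0, 0, 0.1],
    [0, 0, 0.1]
  ],
  "twist": [0, 0, 0, 0, 0, 0, 0, 0, 0, 0, 0, 0],
  "claw": 0.04
}}

```text
clock: 12.25
position: [0.4436, -0.1919, 0.1946]
eef_rot: [0.696, 0.138, 0.691, -0.14]
force: [-0.1, 0.1, -1.3]
finger_gap: 0.623
```

Run:
```python
from h import *
s=st(); im=snap('wrist','w10.png')
a=snap('side','s10.png')[180:400,200:500]; cv2.imwrite('pics/s10.png',cv2.resize(a,(600,440),interpolation=2))
```

```text
t 12.25 pos [ 0.4436 -0.1919  0.1946] yaw -22.74 q [-0.55 -0.06 -0.23  1.4  -0.    1.42] F [-0.1  0.1 -1.3] gap 0.0532
```

View pics/w10.png

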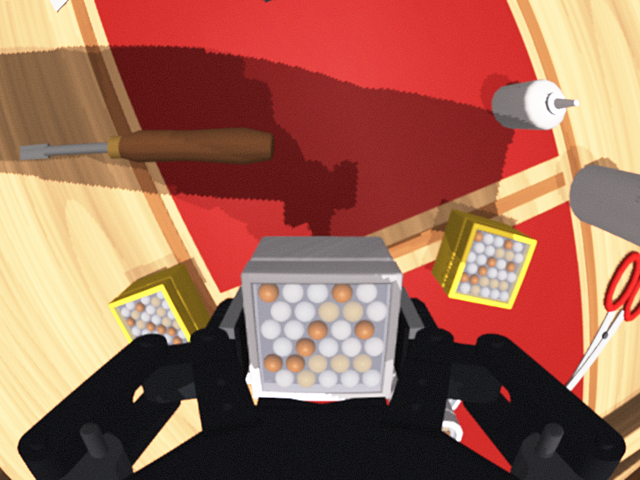

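View pics/s10.png

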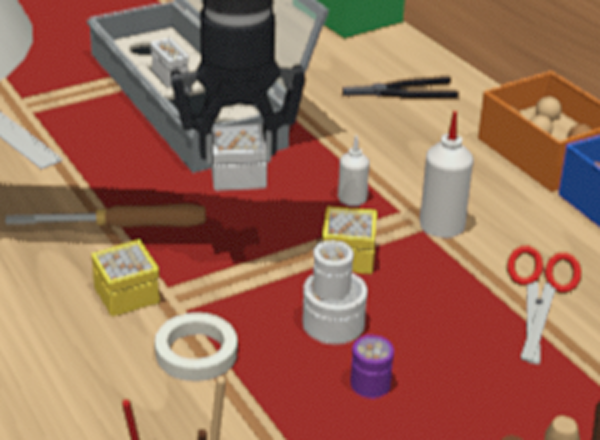

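{"fn": "jog_arm", "kwargs": {
  "translation": [
    [0.004, 0.012, 0],
    [0.012, 0.036, 0],
    [0.022, 0.066, 0],
    [0.032, 0.096, 0],
    [0.042, 0.128, 0],
    [0.052, 0.16, 0],
    [0.062, 0.192, 0],
    [0.072, 0.222, 0],
    [0.082, 0.25, 0],
    [0.091, 0.275, 0],
    [0.098, 0.295, 0],
    [0.1, 0.3005, 0]
  ],
  "twist": [1, 3, 5, 7, 9, 11, 13, 15, 17, 19, 20.7, 20.7]
}}

```text
clock: 13.35
position: [0.5406, 0.1127, 0.1865]
eef_rot: [0.705, 0.011, 0.709, -0.011]
force: [0.7, 0.0, -1.7]
finger_gap: 0.622
```

{"fn": "jog_arm", "kwargs": {
  "translation": [
    [0, 0, -0.01],
    [0, 0, -0.02],
    [0, 0, -0.03],
    [0, 0, -0.035],
    [0, 0, -0.035],
    [0, 0, -0.035]
  ],
  "twist": [0, 0, 0, 0, 0, 0]
}}

```text
clock: 13.85
position: [0.541, 0.1089, 0.1539]
eef_rot: [0.706, 0.013, 0.708, -0.013]
force: [0.6, -0.3, -1.9]
finger_gap: 0.621
```

Run:
```python
from h import *
s=st(); im=snap('wrist','w11.png')
a=snap('side','s11.png')[150:330,220:420]; cv2.imwrite('pics/s11.png',cv2.resize(a,(600,540),interpolation=2))
```

```text
t 13.85 pos [0.541  0.1089 0.1539] yaw -2.12 q [ 0.08  0.14 -0.1   1.33 -0.    1.69] F [ 0.6 -0.3 -1.9] gap 0.053
```

View pics/w11.png

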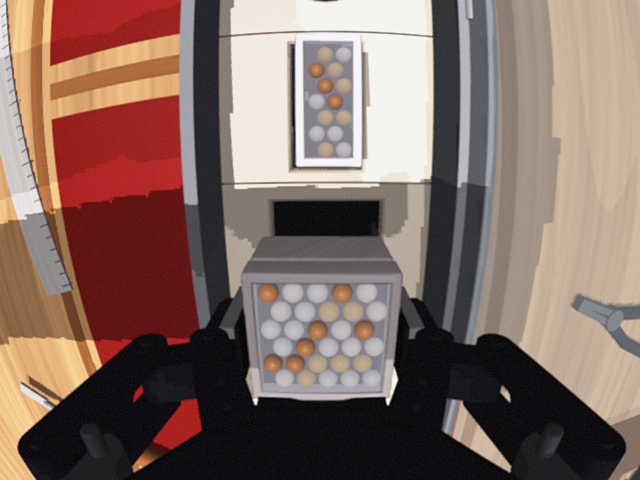

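View pics/s11.png

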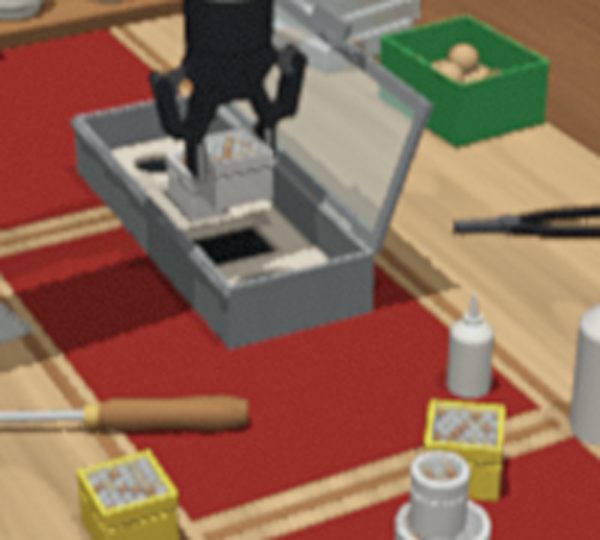

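The square well's far edge spans (272–382, y≈199), and its centre lies slightly right of the tool's centre. I'll compare with the projection.

Run:
```python
from h import *
s={'position':np.array([0.541,0.1089,0.1539]),'eef_rot':np.array([.706,.013,.708,-.013])}
s['eef_rot']/=np.linalg.norm(s['eef_rot'])
P=np.array([pix2w('wrist',u,v,.017,s)[:2] for u,v in [(272,198),(382,200)]])
m=P.mean(0); a=np.radians(-2.1); print(P,m, 'centre', m-0.032*np.array([-np.sin(a),np.cos(a)]))
P=np.array([pix2w('wrist',u,v,.017,s)[:2] for u,v in [(222,184),(432,184)]]);m=P.mean(0);print('insert ctr',m-0.04225*np.array([-np.sin(a),np.cos(a)]))
st()
```

```text
[[0.51331392 0.14397815]
 [0.57558691 0.1406283 ]] [0.54445042 0.14230322] centre [0.54327782 0.11032472]
insert ctr [0.54335192 0.10926621]
t 13.95 pos [0.5419 0.1093 0.1554] yaw -2.09 q [ 0.08  0.14 -0.1   1.33 -0.    1.69] F [ 0.2  0.  -0.7] gap 0.053
```

{"fn": "jog_arm", "kwargs": {
  "translation": [
    [0.0015, 0, -0.01],
    [0.0015, 0, -0.02],
    [0.0015, 0, -0.03],
    [0.0015, 0, -0.04],
    [0.0015, 0, -0.048],
    [0.0015, 0, -0.053],
    [0.0015, 0, -0.056],
    [0.0015, 0, -0.058],
    [0.0015, 0, -0.058]
  ],
  "twist": [0, 0, 0, 0, 0, 0, 0, 0, 0]
}}

```text
clock: 14.7
position: [0.5433, 0.1099, 0.0972]
eef_rot: [0.707, 0.013, 0.707, -0.013]
force: [-0.7, -0.8, -2.2]
finger_gap: 0.626
```

Run:
```python
from h import *
s=st(); im=snap('wrist','w12.png')
```

```text
t 14.7 pos [0.5433 0.1099 0.0972] yaw -2.03 q [ 0.08  0.18 -0.17  1.22 -0.    1.68] F [-0.7 -0.8 -2.2] gap 0.0535
```

View pics/w12.png

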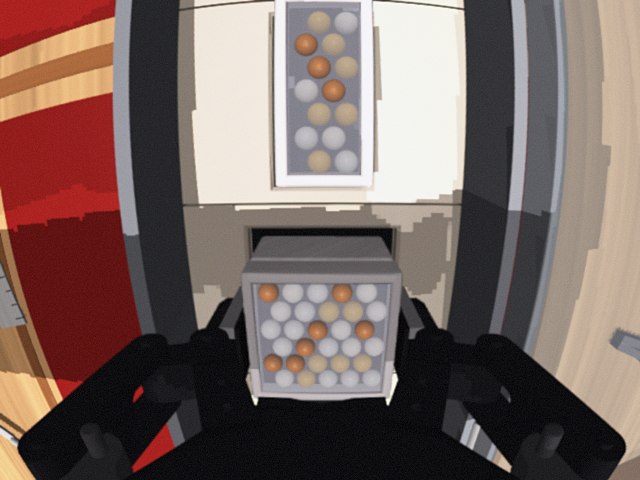

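The square is in its well with even margins. I'll lower a touch, release and rise.

{"fn": "jog_arm", "kwargs": {
  "translation": [
    [0, 0, -0.0015],
    [0, 0, -0.0015],
    [0, 0, -0.0015]
  ],
  "twist": [0, 0, 0]
}}

```text
clock: 15.0
position: [0.544, 0.1099, 0.0969]
eef_rot: [0.708, 0.013, 0.706, -0.012]
force: [-1.3, 0.8, 5.9]
finger_gap: 0.622
```

{"fn": "jog_arm", "kwargs": {
  "translation": [
    [0, 0, 0],
    [0, 0, 0],
    [0, 0, 0],
    [0, 0, 0.005],
    [0, 0, 0.02],
    [0, 0, 0.05],
    [0, -0.01, 0.08],
    [0, -0.04, 0.11],
    [0, -0.07, 0.14],
    [0, -0.1, 0.16],
    [0, -0.11, 0.16],
    [0, -0.11, 0.16]
  ],
  "twist": [0, 0, 0, 0, 0, 0, 0, 0, 0, 0, 0, 0],
  "claw": 0.07
}}

```text
clock: 16.0
position: [0.5443, -0.0026, 0.2575]
eef_rot: [0.709, 0.014, 0.705, -0.014]
force: [0.1, 0.6, 0.6]
finger_gap: 0.822
```

Run:
```python
from h import *
s=st(); im=snap('wrist','w13.png')
```

```text
t 16.0 pos [ 0.5443 -0.0026  0.2575] yaw -2.26 q [-0.13  0.09  0.05  1.53 -0.    1.48] F [0.1 0.6 0.6] gap 0.0702
```

View pics/w13.png

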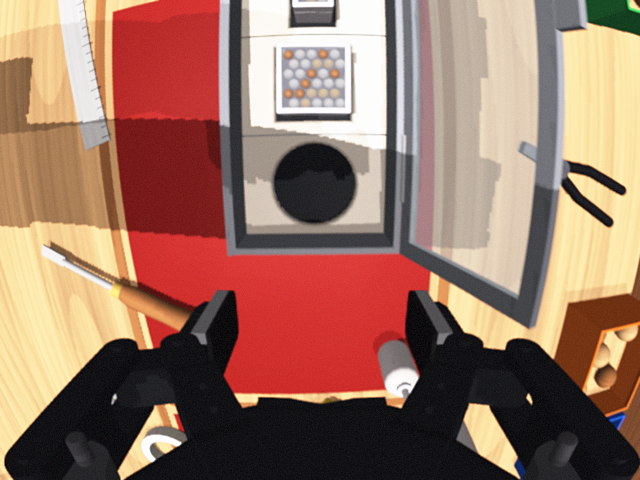

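{"fn": "jog_arm", "kwargs": {
  "translation": [
    [-0.0075, -0.035, 0],
    [-0.015, -0.07, 0],
    [-0.0225, -0.105, 0],
    [-0.03, -0.14, 0],
    [-0.0375, -0.175, 0],
    [-0.045, -0.21, 0],
    [-0.0525, -0.245, 0],
    [-0.06, -0.28, 0],
    [-0.0675, -0.315, 0],
    [-0.0715, -0.332, 0],
    [-0.0715, -0.336, 0],
    [-0.0715, -0.336, 0]
  ],
  "twist": [0, 0, 0, 0, 0, 0, 0, 0, 0, 0, 0, 0]
}}

```text
clock: 17.05
position: [0.4715, -0.3356, 0.2529]
eef_rot: [0.706, 0.014, 0.708, -0.012]
force: [0.4, 0.2, 0.2]
finger_gap: 0.821
```

Run:
```python
from h import *
p={'position':np.array([0.5443,-0.0026,0.2575]),'eef_rot':np.array([.709,.014,.705,-.014])/np.linalg.norm([.709,.014,.705,-.014])}
T=[pix2w('wrist',315+41*np.cos(a),183+41*np.sin(a),.015,p)[:2] for a in np.arange(0,6.28,.3)]
print('bigwell',np.mean(T,0),np.ptp(T,0))
P=[(277,47),(349,46),(351,114),(277,114)]
print('sq tin',np.mean([pix2w('wrist',u,v,.055,p)[:2] for u,v in P],0))
s=st(); im=snap('wrist','w14.png')
for n in ['small_round_tin_mid','big_round_tin_mid']:
    for b in eyes.boxes_of('wrist',n): print(n,np.round(b['bbox']),round(b['conf'],2))
np.save('s14.npy',{'position':s['position'],'eef_rot':s['eef_rot']},allow_pickle=True)
```

```text
bigwell [0.54086772 0.02545426] [0.06936209 0.07005909]
sq tin [0.54349093 0.10734258]
t 17.05 pos [ 0.4715 -0.3356  0.2529] yaw -2.08 q [-0.73  0.19  0.15  1.54  0.    0.87] F [0.4 0.2 0.2] gap 0.0701
small_round_tin_mid [295. 208. 348. 276.] 0.97
small_round_tin_mid [288. 295. 333. 349.] 0.68
big_round_tin_mid [285. 183. 363. 259.] 0.57
```

View pics/w14.png

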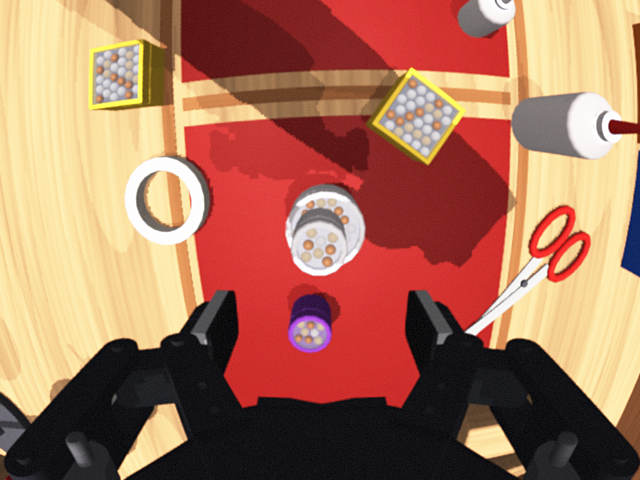

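The small tin's top is centred near (320,248) and the big one's near (325,223). The purple decoy is at (311,333).

Run:
```python
from h import *
s=np.load('s14.npy',allow_pickle=True).item()
T=np.array([pix2w('wrist',320+28*np.cos(a),248+27*np.sin(a),.092,s)[:2] for a in np.arange(0,6.28,.3)]); print((T.max(0)+T.min(0))/2,np.ptp(T,0))
T=np.array([pix2w('wrist',325+39.5*np.cos(a),223+37*np.sin(a),.046,s)[:2] for a in np.arange(0,6.28,.3)]); print((T.max(0)+T.min(0))/2,np.ptp(T,0))
im=cv2.imread('pics/w14.png')[170:360,230:420]; cv2.imwrite('pics/w14c.png',cv2.resize(im,(600,600),interpolation=2))
```

```text
[ 0.46949644 -0.33871612] [0.03643985 0.03678344]
[ 0.47330092 -0.33370078] [0.06061355 0.05833362]
```

View pics/w14c.png

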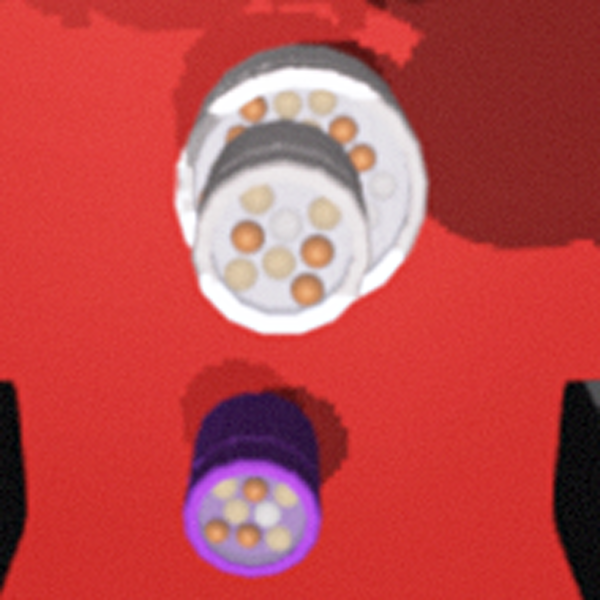

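{"fn": "jog_arm", "kwargs": {
  "translation": [
    [-0.0025, -0.0027, -0.03],
    [-0.0025, -0.0027, -0.06],
    [-0.0025, -0.0027, -0.085],
    [-0.0025, -0.0027, -0.105],
    [-0.0025, -0.0027, -0.117],
    [-0.0025, -0.0027, -0.1225],
    [-0.0025, -0.0027, -0.1225],
    [-0.0025, -0.0027, -0.1225]
  ],
  "twist": [0, 0, 0, 0, 0, 0, 0, 0],
  "claw": 0.06
}}

```text
clock: 17.87
position: [0.4699, -0.3387, 0.134]
eef_rot: [0.707, 0.012, 0.707, -0.013]
force: [0.8, -0.0, -0.5]
finger_gap: 0.707
```

Run:
```python
from h import *
s=st(); im=snap('wrist','w15.png')
```

```text
t 17.87 pos [ 0.4699 -0.3387  0.134 ] yaw -1.99 q [-0.74  0.22 -0.05  1.3   0.    0.87] F [ 0.8 -0.  -0.5] gap 0.0604
```

View pics/w15.png

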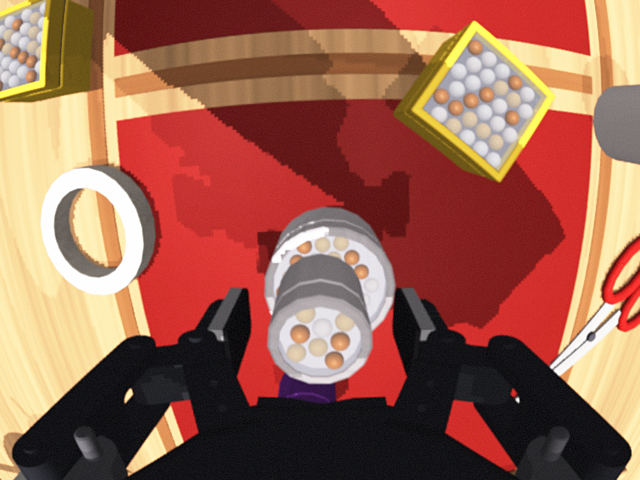

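Run:
```python
from h import *
s=st()
a=np.radians(-2)
T=np.array([pix2w('wrist',320+51*np.cos(t),338+46*np.sin(t),.092,s)[:2] for t in np.arange(0,6.28,.2)]); print((T.max(0)+T.min(0))/2,np.ptp(T,0))
print([w2pix('wrist',s['position']+np.array([0,d,-.042]),s).round() for d in (-.019,0,.019)])
```

```text
t 17.92 pos [ 0.4702 -0.3392  0.1347] yaw -2.01 q [-0.74  0.22 -0.05  1.3   0.    0.87] F [ 1.  -0.1  0.5] gap 0.0606
[ 0.46913851 -0.33918408] [0.03597816 0.0386385 ]
[array([325., 384.]), array([323., 343.]), array([321., 294.])]
```

The tin is centred within 1 mm. I'll grip and lift.

{"fn": "jog_arm", "kwargs": {
  "translation": [
    [0, 0, 0],
    [0, 0, 0],
    [0, 0, 0],
    [0, 0, 0],
    [0, 0, 0],
    [0, 0, 0],
    [0, 0, 0.005],
    [0, 0, 0.015],
    [0, 0, 0.035],
    [0, 0, 0.06],
    [0, 0, 0.08],
    [0, 0, 0.08]
  ],
  "twist": [0, 0, 0, 0, 0, 0, 0, 0, 0, 0, 0, 0],
  "claw": 0.022
}}

```text
clock: 18.92
position: [0.4708, -0.3404, 0.2187]
eef_rot: [0.709, 0.011, 0.705, -0.015]
force: [-0.1, -0.5, 0.5]
finger_gap: 0.427
```

Run:
```python
from h import *
s=st(); im=snap('wrist','w16.png')
```

```text
t 18.92 pos [ 0.4708 -0.3404  0.2187] yaw -2.04 q [-0.74  0.18  0.08  1.46 -0.    0.87] F [-0.1 -0.5  0.5] gap 0.0364
```

View pics/w16.png

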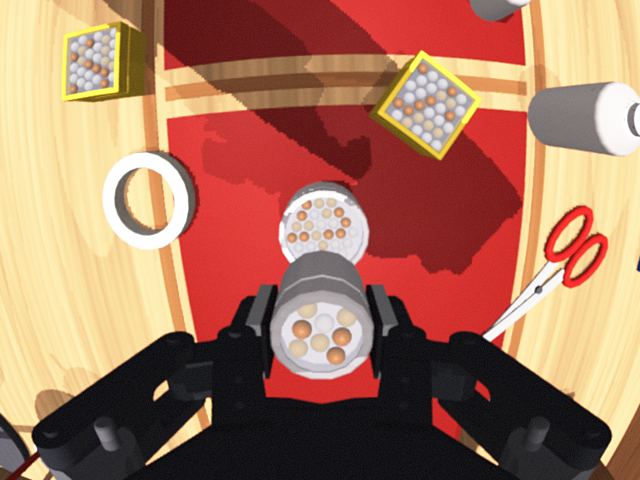

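{"fn": "jog_arm", "kwargs": {
  "translation": [
    [0.001, 0.01, 0],
    [0.004, 0.03, 0],
    [0.008, 0.06, 0],
    [0.012, 0.095, 0],
    [0.016, 0.13, 0],
    [0.02, 0.165, 0],
    [0.025, 0.2, 0],
    [0.03, 0.235, 0],
    [0.034, 0.27, 0],
    [0.038, 0.305, 0],
    [0.043, 0.34, 0],
    [0.047, 0.375, 0]
  ],
  "twist": [0, 0, 0, 0, 0, 0, 0, 0, 0, 0, 0, 0]
}}

```text
clock: 19.97
position: [0.5145, 0.0385, 0.2106]
eef_rot: [0.706, 0.013, 0.708, -0.012]
force: [1.2, -0.3, -0.0]
finger_gap: 0.43
```

{"fn": "jog_arm", "kwargs": {
  "translation": [
    [0.004, 0.035, 0],
    [0.009, 0.07, 0],
    [0.013, 0.105, 0],
    [0.018, 0.14, 0],
    [0.022, 0.165, 0],
    [0.026, 0.18, 0],
    [0.0275, 0.188, -0.005],
    [0.028, 0.19, -0.015],
    [0.028, 0.19, -0.03],
    [0.028, 0.19, -0.03]
  ],
  "twist": [0, 0, 0, 0, 0, 0, 0, 0, 0, 0]
}}

```text
clock: 20.8
position: [0.5414, 0.2248, 0.1775]
eef_rot: [0.704, 0.012, 0.71, -0.014]
force: [-1.0, -0.8, -2.5]
finger_gap: 0.43
```

Run:
```python
from h import *
s=st(); im=snap('wrist','w17.png')
np.save('s17.npy',{'position':s['position'],'eef_rot':s['eef_rot']},allow_pickle=True)
```

```text
t 20.8 pos [0.5414 0.2248 0.1775] yaw -2.07 q [ 0.28  0.22  0.04  1.4  -0.    1.89] F [-1.  -0.8 -2.5] gap 0.0367
```

View pics/w17.png

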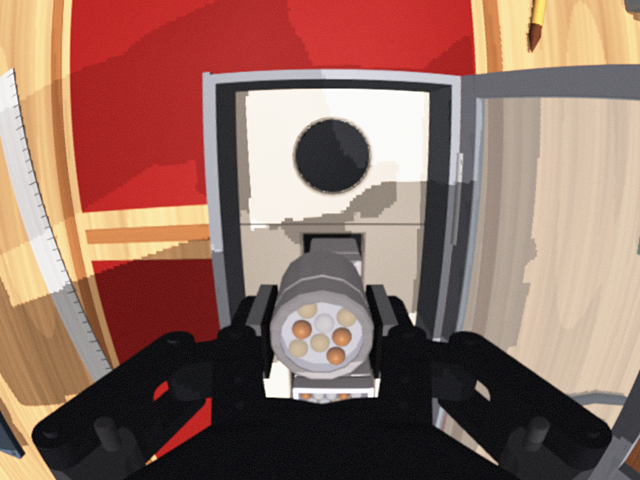

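The small well shows at (332,156), r≈39, 5 cm ahead. I'll measure it.

Run:
```python
from h import *
s=np.load('s17.npy',allow_pickle=True).item()
for z in (.009,.017):
    T=np.array([pix2w('wrist',332+38.5*np.cos(t),156+38*np.sin(t),z,s)[:2] for t in np.arange(0,6.28,.2)]); print((T.max(0)+T.min(0))/2,np.ptp(T,0))
st()
```

```text
[0.5481985  0.27944763] [0.04901544 0.04884091]
[0.54805307 0.27999128] [0.04736472 0.04719607]
t 20.85 pos [0.5419 0.2247 0.179 ] yaw -2.1 q [ 0.28  0.22  0.04  1.4  -0.    1.89] F [-0.7 -0.4 -1. ] gap 0.0363
```

{"fn": "jog_arm", "kwargs": {
  "translation": [
    [0.001, 0.015, 0],
    [0.002, 0.03, 0],
    [0.003, 0.043, 0],
    [0.0035, 0.05, 0],
    [0.0035, 0.0535, -0.005],
    [0.0035, 0.0535, -0.02],
    [0.0035, 0.0535, -0.035],
    [0.0035, 0.0535, -0.045],
    [0.0035, 0.0535, -0.045],
    [0.0035, 0.0535, -0.045]
  ],
  "twist": [0, 0, 0, 0, 0, 0, 0, 0, 0, 0]
}}

```text
clock: 21.68
position: [0.5471, 0.2794, 0.1369]
eef_rot: [0.706, 0.012, 0.708, -0.013]
force: [-0.1, -0.9, -0.6]
finger_gap: 0.433
```

Run:
```python
from h import *
s=st(); im=snap('wrist','w18.png')
```

```text
t 21.68 pos [0.5471 0.2794 0.1369] yaw -2.04 q [ 0.36  0.31  0.06  1.33 -0.    1.97] F [-0.1 -0.9 -0.6] gap 0.037
```

View pics/w18.png

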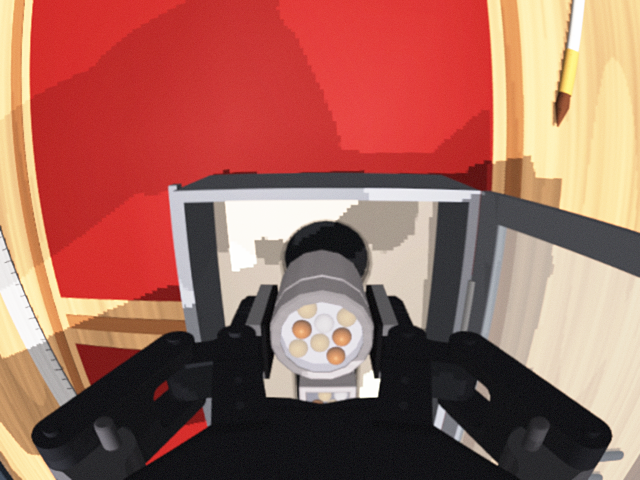

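{"fn": "jog_arm", "kwargs": {
  "translation": [
    [0.002, 0, -0.008],
    [0.002, 0, -0.018],
    [0.002, 0, -0.026],
    [0.002, 0, -0.032],
    [0.002, 0, -0.036],
    [0.002, 0, -0.039],
    [0.002, 0, -0.041],
    [0.002, 0, -0.041]
  ],
  "twist": [0, 0, 0, 0, 0, 0, 0, 0]
}}

```text
clock: 22.4
position: [0.5495, 0.2796, 0.0981]
eef_rot: [0.707, 0.013, 0.707, -0.013]
force: [-2.4, -0.3, 3.6]
finger_gap: 0.427
```

Run:
```python
from h import *
s=st(); im=snap('wrist','w19.png')
```

```text
t 22.4 pos [0.5495 0.2796 0.0981] yaw -2.04 q [ 0.36  0.33  0.02  1.25 -0.    1.97] F [-2.4 -0.3  3.6] gap 0.0365
```

View pics/w19.png

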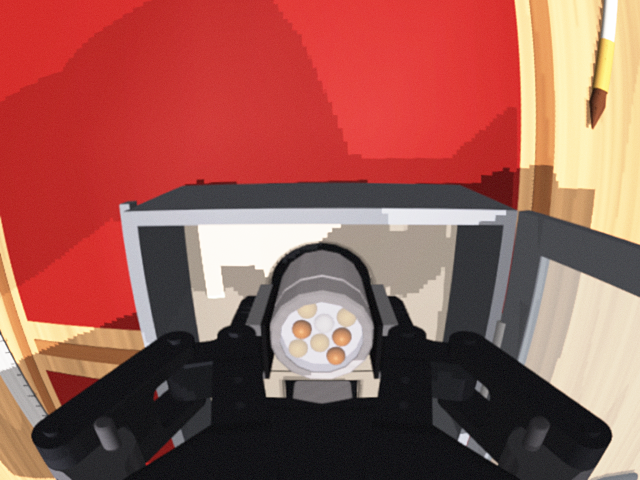

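{"fn": "jog_arm", "kwargs": {
  "translation": [
    [0, 0, -0.001],
    [0, 0, -0.001],
    [0, 0, -0.001],
    [0, 0, -0.001]
  ],
  "twist": [0, 0, 0, 0]
}}

```text
clock: 22.78
position: [0.5497, 0.2797, 0.0981]
eef_rot: [0.707, 0.013, 0.707, -0.012]
force: [-5.0, -2.0, 8.1]
finger_gap: 0.428
```

{"fn": "jog_arm", "kwargs": {
  "translation": [
    [0, 0, 0],
    [0, 0, 0],
    [0, 0, 0],
    [0, 0, 0.005],
    [0, 0, 0.02],
    [0, 0, 0.05],
    [0, -0.01, 0.08],
    [0, -0.04, 0.11],
    [0, -0.07, 0.14],
    [0, -0.1, 0.16],
    [0, -0.11, 0.16],
    [0, -0.11, 0.16]
  ],
  "twist": [0, 0, 0, 0, 0, 0, 0, 0, 0, 0, 0, 0],
  "claw": 0.06
}}

```text
clock: 23.78
position: [0.551, 0.1675, 0.2583]
eef_rot: [0.709, 0.014, 0.705, -0.014]
force: [-0.6, 0.7, -0.4]
finger_gap: 0.699
```

Run:
```python
from h import *
s=st(); im=snap('wrist','w20.png')
np.save('s20.npy',{'position':s['position'],'eef_rot':s['eef_rot']},allow_pickle=True)
a=snap('side','s20.png')[150:330,220:420]; cv2.imwrite('pics/s20.png',cv2.resize(a,(600,540),interpolation=2))
```

```text
t 23.78 pos [0.551  0.1675 0.2583] yaw -2.25 q [ 0.18  0.17  0.14  1.54 -0.    1.79] F [-0.6  0.7 -0.4] gap 0.0597
```

View pics/w20.png

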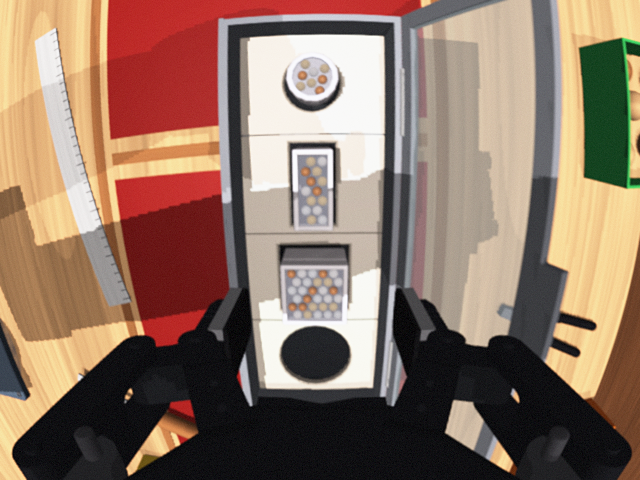

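View pics/s20.png

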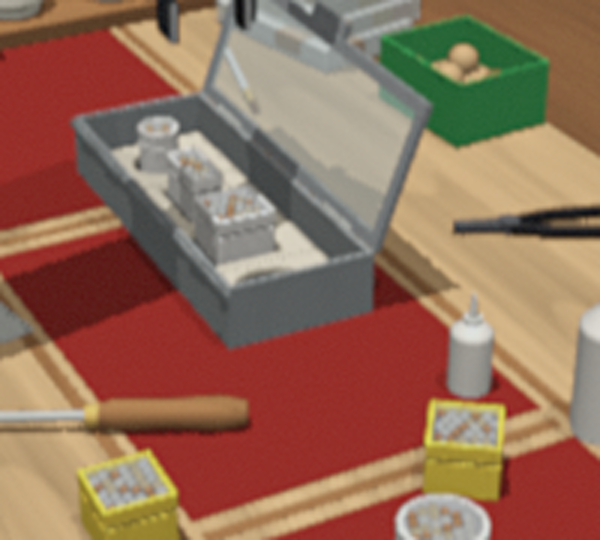

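Three tins are seated. Next is the big round.

{"fn": "jog_arm", "kwargs": {
  "translation": [
    [-0.006, -0.039, 0],
    [-0.012, -0.078, 0],
    [-0.018, -0.117, 0],
    [-0.024, -0.156, 0],
    [-0.03, -0.195, 0],
    [-0.036, -0.234, 0],
    [-0.042, -0.273, 0],
    [-0.048, -0.312, 0],
    [-0.054, -0.351, 0],
    [-0.06, -0.39, 0],
    [-0.066, -0.429, 0],
    [-0.072, -0.465, 0]
  ],
  "twist": [0, 0, 0, 0, 0, 0, 0, 0, 0, 0, 0, 0],
  "claw": 0.0854
}}

```text
clock: 24.88
position: [0.4776, -0.2957, 0.2533]
eef_rot: [0.706, 0.013, 0.708, -0.011]
force: [0.9, -0.3, 0.6]
finger_gap: 1.003
```

{"fn": "jog_arm", "kwargs": {
  "translation": [
    [-0.003, -0.02, -0.02],
    [-0.0045, -0.032, -0.04],
    [-0.0045, -0.036, -0.06],
    [-0.0045, -0.036, -0.075],
    [-0.0045, -0.036, -0.08],
    [-0.0045, -0.036, -0.08]
  ],
  "twist": [0, 0, 0, 0, 0, 0]
}}

```text
clock: 25.38
position: [0.4724, -0.329, 0.1717]
eef_rot: [0.705, 0.014, 0.709, -0.01]
force: [0.0, 0.5, -0.1]
finger_gap: 0.999
```

Run:
```python
from h import *
s=st(); im=snap('wrist','w21.png')
np.save('s21.npy',{'position':s['position'],'eef_rot':s['eef_rot']},allow_pickle=True)
```

```text
t 25.38 pos [ 0.4724 -0.329   0.1717] yaw -1.95 q [-0.72  0.2  -0.    1.38  0.    0.88] F [ 0.   0.5 -0.1] gap 0.0853
```

View pics/w21.png

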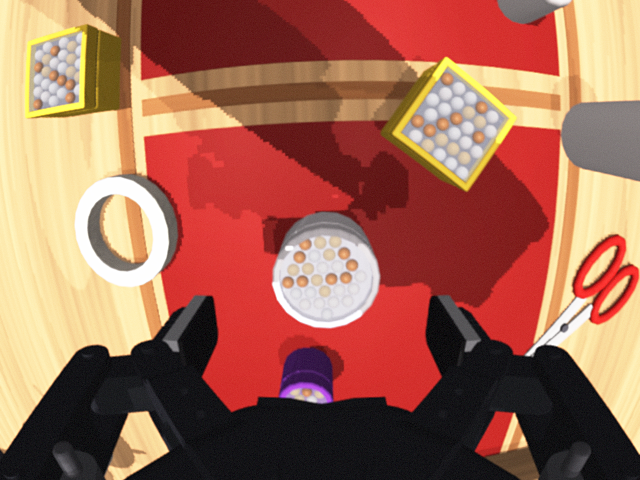

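The big tin's top is centred near (326,278).

Run:
```python
from h import *
s=np.load('s21.npy',allow_pickle=True).item()
T=np.array([pix2w('wrist',326.5+53*np.cos(t),278+49.5*np.sin(t),.046,s)[:2] for t in np.arange(0,6.28,.2)]); print((T.max(0)+T.min(0))/2,np.ptp(T,0))
c=(T.max(0)+T.min(0))/2
for t in np.arange(0,6.28,.785): 
  p=w2pix('wrist',[c[0]+.031*np.cos(t),c[1]+.031*np.sin(t),.046],s); print(p.round(),end='')
im=cv2.imread('pics/w21.png')
pts=np.array([w2pix('wrist',[c[0]+.031*np.cos(t),c[1]+.031*np.sin(t),.046],s) for t in np.arange(0,6.28,.1)])
cv2.polylines(im,[(pts).round().astype(int)],True,(0,255,0),1)
cv2.imwrite('pics/w21c.png',cv2.resize(im[190:350,240:410],(600,565),interpolation=2))
st()
```

```text
[ 0.47367415 -0.33982975] [0.06043007 0.06101146]
[381. 279.][365. 243.][325. 228.][286. 245.][272. 282.][291. 316.][328. 328.][365. 314.]t 25.43 pos [ 0.4731 -0.3297  0.1737] yaw -1.94 q [-0.73  0.2   0.    1.38  0.    0.88] F [0.6 0.2 1.5] gap 0.0854
```

View pics/w21c.png

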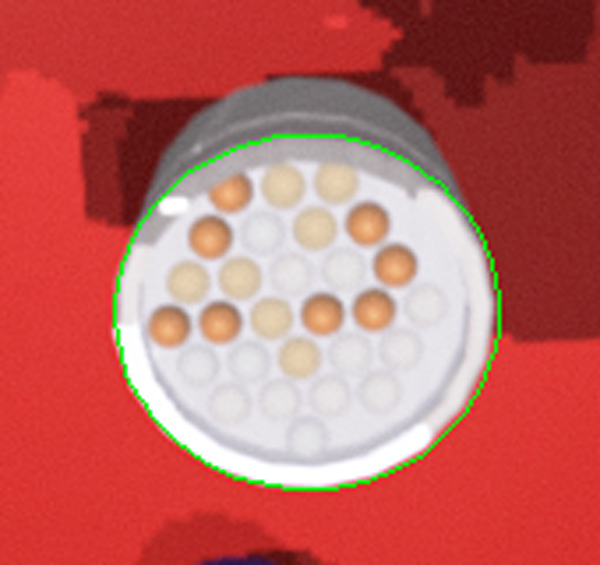

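{"fn": "jog_arm", "kwargs": {
  "translation": [
    [0, -0.008, -0.01],
    [0, -0.0085, -0.025],
    [0, -0.0085, -0.045],
    [0, -0.0085, -0.06],
    [0, -0.0085, -0.075],
    [0, -0.0085, -0.083],
    [0, -0.0085, -0.0885],
    [0, -0.0085, -0.0885],
    [0, -0.0085, -0.0885]
  ],
  "twist": [0, 0, 0, 0, 0, 0, 0, 0, 0]
}}

```text
clock: 26.18
position: [0.4736, -0.3402, 0.0881]
eef_rot: [0.707, 0.012, 0.707, -0.013]
force: [0.8, -0.1, 0.1]
finger_gap: 0.999
```

Run:
```python
from h import *
s=st(); im=snap('wrist','w22.png')
```

```text
t 26.18 pos [ 0.4736 -0.3402  0.0881] yaw -2.03 q [-0.74  0.26 -0.1   1.21 -0.    0.87] F [ 0.8 -0.1  0.1] gap 0.0853
```

View pics/w22.png

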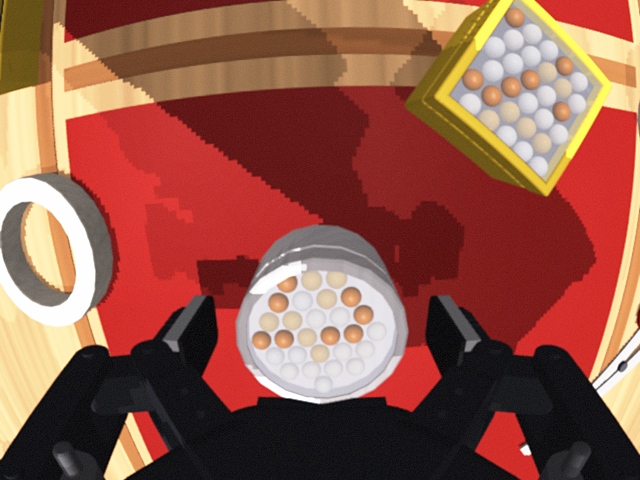

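Centred. I'll grip and lift.

{"fn": "jog_arm", "kwargs": {
  "translation": [
    [0, 0, 0],
    [0, 0, 0],
    [0, 0, 0],
    [0, 0, 0],
    [0, 0, 0],
    [0, 0, 0],
    [0, 0, 0.005],
    [0, 0, 0.02],
    [0, 0, 0.05],
    [0, 0, 0.08],
    [0, 0, 0.1],
    [0, 0, 0.1]
  ],
  "twist": [0, 0, 0, 0, 0, 0, 0, 0, 0, 0, 0, 0],
  "claw": 0.045
}}

```text
clock: 27.23
position: [0.4749, -0.3414, 0.1926]
eef_rot: [0.709, 0.011, 0.705, -0.014]
force: [0.7, -1.0, -1.1]
finger_gap: 0.706
```

Run:
```python
from h import *
s=st(); im=snap('wrist','w23.png')
```

```text
t 27.23 pos [ 0.4749 -0.3414  0.1926] yaw -2.04 q [-0.74  0.2   0.04  1.41  0.    0.87] F [ 0.7 -1.  -1.1] gap 0.0603
```

View pics/w23.png

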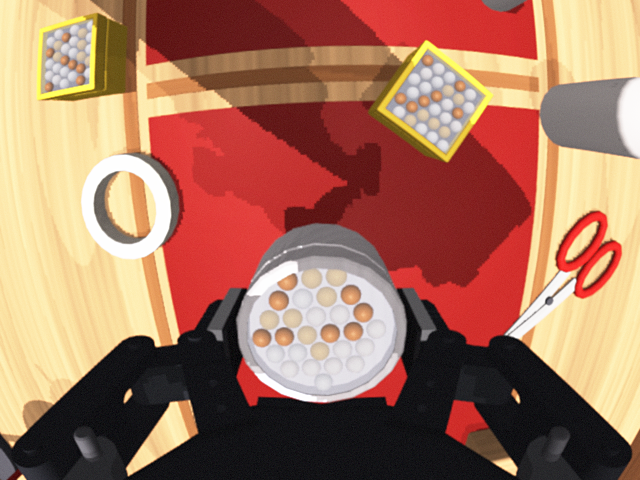

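{"fn": "jog_arm", "kwargs": {
  "translation": [
    [0.002, 0.012, 0],
    [0.007, 0.036, 0],
    [0.013, 0.066, 0],
    [0.02, 0.1, 0],
    [0.027, 0.135, 0],
    [0.034, 0.17, 0],
    [0.041, 0.205, 0],
    [0.048, 0.24, 0],
    [0.055, 0.27, 0],
    [0.061, 0.29, 0],
    [0.0655, 0.3, 0],
    [0.0655, 0.3, 0]
  ],
  "twist": [0, 0, 0, 0, 0, 0, 0, 0, 0, 0, 0, 0]
}}

```text
clock: 28.28
position: [0.5377, -0.0372, 0.1848]
eef_rot: [0.705, 0.012, 0.709, -0.011]
force: [-0.2, -0.3, -3.0]
finger_gap: 0.703
```

Run:
```python
from h import *
s=st(); im=snap('wrist','w24.png')
np.save('s24.npy',{'position':s['position'],'eef_rot':s['eef_rot']},allow_pickle=True)
```

```text
t 28.28 pos [ 0.5377 -0.0372  0.1848] yaw -1.82 q [-0.19  0.1  -0.09  1.39  0.    1.41] F [-0.2 -0.3 -3. ] gap 0.0601
```

View pics/w24.png

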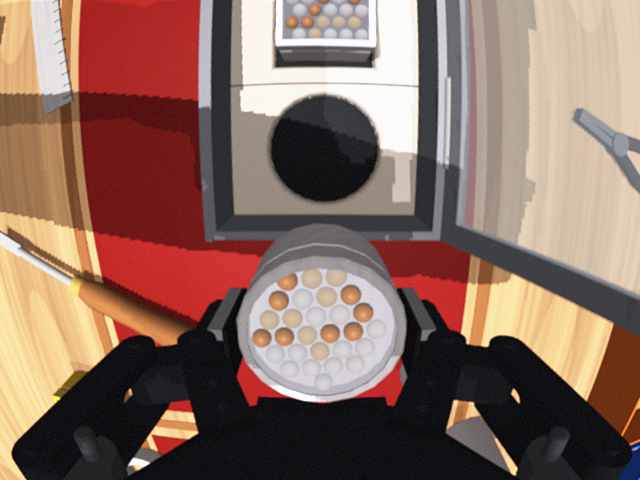

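The big well is centred near (325,148), r≈54.

Run:
```python
from h import *
s=np.load('s24.npy',allow_pickle=True).item()
T=np.array([pix2w('wrist',325+54*np.cos(t),148+54*np.sin(t),.015,s)[:2] for t in np.arange(0,6.28,.2)]); print((T.max(0)+T.min(0))/2,np.ptp(T,0))
st()
```

```text
[0.54071513 0.02347146] [0.0692154  0.06991962]
t 28.33 pos [ 0.5377 -0.0388  0.1852] yaw -1.92 q [-0.2   0.09 -0.09  1.39 -0.    1.41] F [-0.6 -0.7 -1.2] gap 0.0603
```

{"fn": "jog_arm", "kwargs": {
  "translation": [
    [0.001, 0.015, 0],
    [0.002, 0.032, 0],
    [0.002, 0.048, 0],
    [0.002, 0.058, 0],
    [0.002, 0.064, 0],
    [0.002, 0.064, -0.01],
    [0.002, 0.064, -0.025],
    [0.002, 0.064, -0.04],
    [0.002, 0.064, -0.055],
    [0.002, 0.064, -0.06],
    [0.002, 0.064, -0.06],
    [0.002, 0.064, -0.06]
  ],
  "twist": [0, 0, 0, 0, 0, 0, 0, 0, 0, 0, 0, 0]
}}

```text
clock: 29.33
position: [0.5404, 0.0234, 0.127]
eef_rot: [0.707, 0.013, 0.707, -0.013]
force: [0.2, 0.5, -1.7]
finger_gap: 0.7
```

Run:
```python
from h import *
s=st(); im=snap('wrist','w25.png')
a=snap('side','s25.png')[150:330,220:420]; cv2.imwrite('pics/s25.png',cv2.resize(a,(600,540),interpolation=2))
```

```text
t 29.33 pos [0.5404 0.0234 0.127 ] yaw -2.09 q [-0.08  0.13 -0.17  1.27 -0.    1.53] F [ 0.2  0.5 -1.7] gap 0.0598
```

View pics/w25.png

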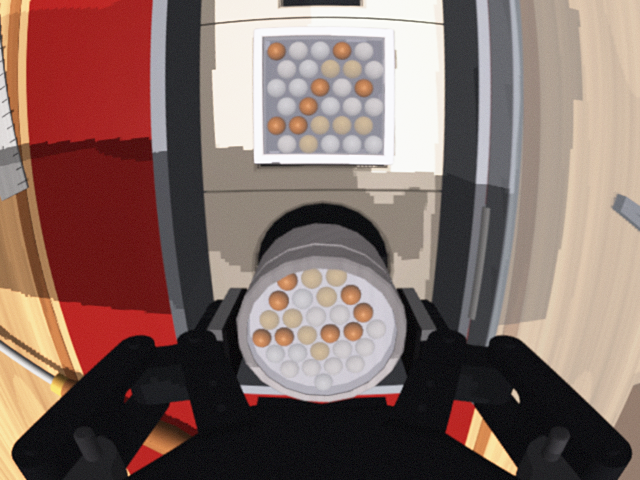

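View pics/s25.png

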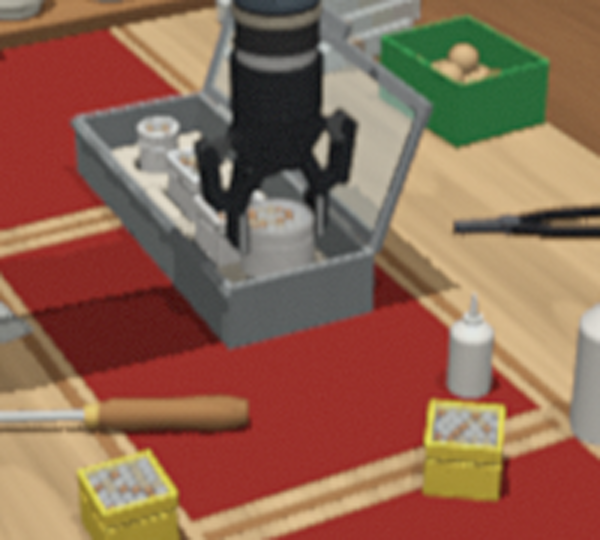

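{"fn": "jog_arm", "kwargs": {
  "translation": [
    [0.001, 0.0005, -0.008],
    [0.001, 0.0005, -0.016],
    [0.001, 0.0005, -0.022],
    [0.001, 0.0005, -0.026],
    [0.001, 0.0005, -0.029],
    [0.001, 0.0005, -0.03],
    [0.001, 0.0005, -0.03]
  ],
  "twist": [0, 0, 0, 0, 0, 0, 0]
}}

```text
clock: 30.02
position: [0.5414, 0.0247, 0.0981]
eef_rot: [0.707, 0.013, 0.707, -0.013]
force: [-2.2, 0.5, 2.9]
finger_gap: 0.711
```

Run:
```python
from h import *
s=st(); im=snap('wrist','w26.png')
```

```text
t 30.02 pos [0.5414 0.0247 0.0981] yaw -2.03 q [-0.08  0.15 -0.21  1.22 -0.    1.53] F [-2.2  0.5  2.9] gap 0.0607
```

View pics/w26.png

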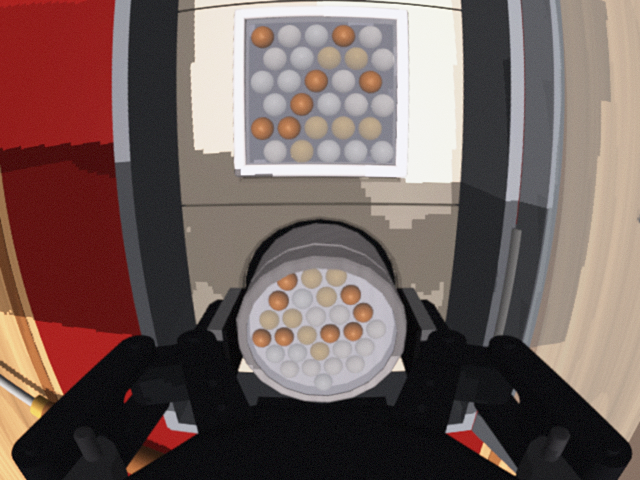

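{"fn": "jog_arm", "kwargs": {
  "translation": [
    [0, 0, -0.0005],
    [0, 0, -0.0005],
    [0, 0, -0.0005]
  ],
  "twist": [0, 0, 0]
}}

```text
clock: 30.32
position: [0.5415, 0.0247, 0.098]
eef_rot: [0.707, 0.013, 0.707, -0.013]
force: [-3.5, -0.8, 5.6]
finger_gap: 0.709
```

{"fn": "jog_arm", "kwargs": {
  "translation": [
    [0, 0, 0],
    [0, 0, 0],
    [0, 0, 0],
    [0, 0, 0.005],
    [0, 0, 0.02],
    [0, 0, 0.05],
    [0, 0, 0.09],
    [0, 0, 0.13],
    [0, 0, 0.17],
    [-0.02, 0, 0.2],
    [-0.04, 0, 0.2],
    [-0.05, 0, 0.2]
  ],
  "twist": [0, 0, 0, 0, 0, 0, 0, 0, 0, 0, 0, 0],
  "claw": 0.078
}}

```text
clock: 31.32
position: [0.4918, 0.0245, 0.3011]
eef_rot: [0.709, 0.012, 0.705, -0.013]
force: [0.0, 0.2, 0.7]
finger_gap: 0.913
```

Run:
```python
from h import *
s=st(); snap('wrist','w27.png'); t=snap('top','t27.png'); d=snap('side','s27.png')
cv2.imwrite('pics/t27.png',cv2.resize(t[140:270,110:310],(800,520),interpolation=2))
cv2.imwrite('pics/s27.png',cv2.resize(d[130:290,230:390],(600,600),interpolation=2))
```

```text
t 31.32 pos [0.4918 0.0245 0.3011] yaw -2.04 q [-0.09 -0.04  0.    1.61 -0.    1.52] F [0.  0.2 0.7] gap 0.078
```

View pics/w27.png

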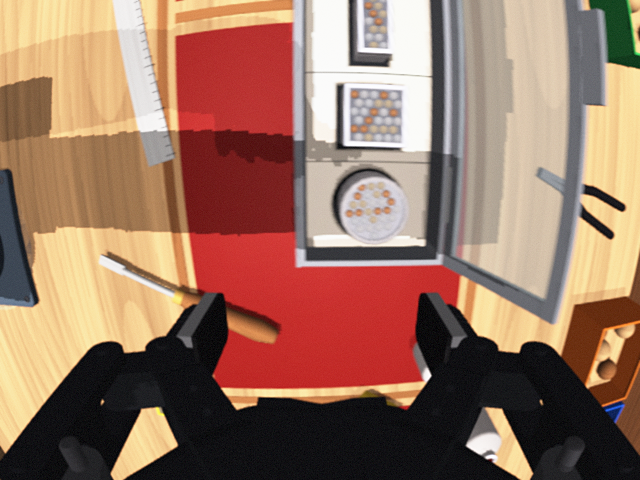

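View pics/t27.png

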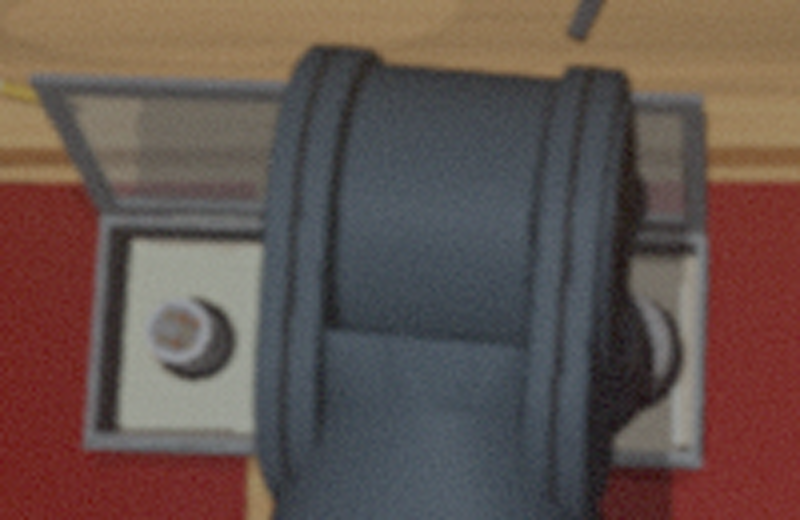

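View pics/s27.png

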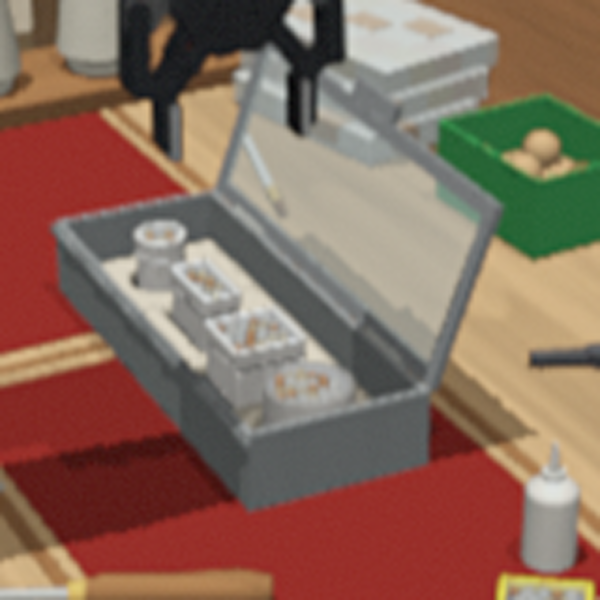

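Run:
```python
from h import *
from scipy.optimize import least_squares
a=np.radians(-2.1); ex=np.array([np.cos(a),np.sin(a),0]); ey=np.array([-np.sin(a),np.cos(a),0]); ez=np.array([0,0,1.])
C=np.array([.5448,.1525,0])
def corner(th,sy,dx=0,d=.132):
    return C+ex*(.066+dx)+ez*.0585+ey*sy*.176 + d*(-np.cos(th)*ex+np.sin(th)*ez)
obs=[('side',-1,(362.8,186)),('top',-1,(286.5,163.8)),('top',1,(118.8,159.5)),('side',1,(301.5,142.8))]
f=lambda p:np.concatenate([w2pix(c,corner(p[0],sy,p[1]))-o for c,sy,o in obs])
r=least_squares(f,[1.9,0]); print(r.x,r.fun.round(1)); print(corner(r.x[0],0,r.x[1]),corner(r.x[0],0,r.x[1],.146))
# hinge rim check
w=pix2w('wrist',436,245,.058,ctrl.observe()); print('inner corner?',w)
```

```text
[ 2.13100625 -0.02057106] [ 0.8  1.9 -0.7  1.2  0.4 -0.3  0.5 -2.7]
[0.66029137 0.14826512 0.17032295] [0.66772547 0.14799253 0.18218296]
inner corner? [ 0.59382313 -0.00522299  0.058     ]
```

All four tins sit in their wells. The lid leans back with its free edge at about x 0.66, z 0.175. I'll close the fingers, turn the jaws along y, and go behind the lid at height.

{"fn": "jog_arm", "kwargs": {
  "translation": [
    [0.01, 0.01, 0.005],
    [0.02, 0.02, 0.01],
    [0.035, 0.03, 0.015],
    [0.05, 0.04, 0.02],
    [0.065, 0.05, 0.02],
    [0.08, 0.06, 0.02],
    [0.095, 0.07, 0.02],
    [0.11, 0.08, 0.02],
    [0.125, 0.09, 0.02],
    [0.14, 0.1, 0.02],
    [0.155, 0.11, 0.02],
    [0.17, 0.12, 0.02]
  ],
  "twist": [7, 14, 21, 28, 35, 42, 49, 56, 63, 70, 77, 84],
  "claw": 0.0
}}

```text
clock: 32.47
position: [0.663, 0.1452, 0.3151]
eef_rot: [0.532, -0.465, 0.533, 0.466]
force: [0.7, 0.2, 0.7]
finger_gap: -0.001
```

{"fn": "jog_arm", "kwargs": {
  "translation": [
    [0.015, 0.002, 0],
    [0.03, 0.004, 0],
    [0.03, 0.004, -0.01],
    [0.03, 0.004, -0.02],
    [0.03, 0.004, -0.02],
    [0.03, 0.004, -0.02]
  ],
  "twist": [6, 6, 6, 6, 6, 6]
}}

```text
clock: 32.97
position: [0.6918, 0.1486, 0.2945]
eef_rot: [0.508, -0.49, 0.51, 0.492]
force: [-0.1, 1.0, 1.1]
finger_gap: -0.003
```

Run:
```python
from h import *
s=st(); snap('wrist','w28.png'); d=snap('side','s28.png')
cv2.imwrite('pics/s28.png',cv2.resize(d[60:260,230:430],(600,600),interpolation=2))
```

```text
t 32.97 pos [0.6918 0.1486 0.2945] yaw 87.96 q [ 0.12  0.58  0.73  1.73 -0.    0.15] F [-0.1  1.   1.1] gap -0.0003
```

View pics/w28.png

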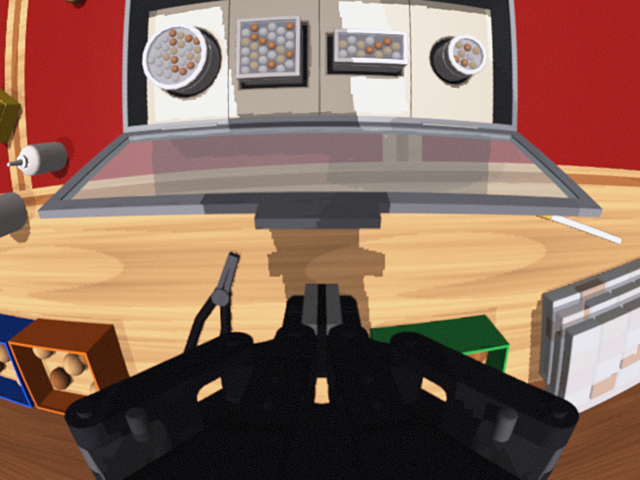

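View pics/s28.png

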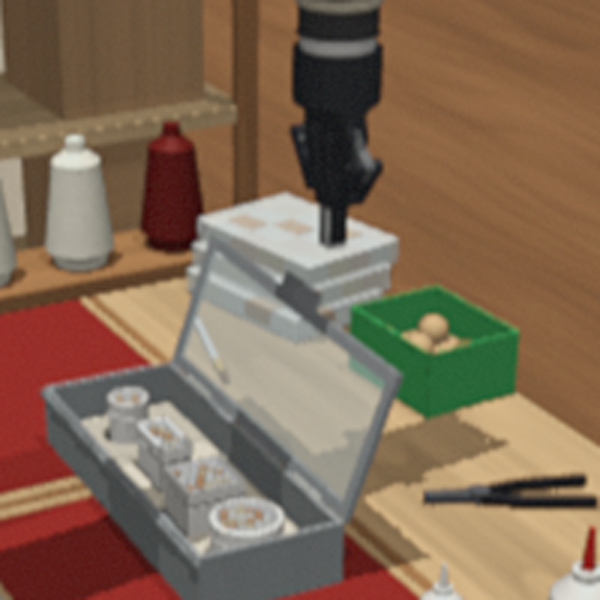

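Run:
```python
from h import *
s=st()
for u,v in [(322,228),(322,205)]:
  for z in (.17,.19): print(u,v,z,pix2w('wrist',u,v,z,s))
```

```text
t 33.07 pos [0.6919 0.1486 0.2969] yaw 87.96 q [0.12 0.57 0.73 1.73 0.   0.15] F [ 0.3 -0.3  0.1] gap -0.0001
322 228 0.17 [0.6723718  0.14983343 0.17      ]
322 228 0.19 [0.66709454 0.1499661  0.19      ]
322 205 0.17 [0.65958831 0.15028426 0.17      ]
322 205 0.19 [0.65561455 0.15037096 0.19      ]
```

{"fn": "jog_arm", "kwargs": {
  "translation": [
    [0, 0, -0.02],
    [0, 0, -0.04],
    [0, 0, -0.055],
    [0, 0, -0.068],
    [0, 0, -0.072],
    [0, 0, -0.072],
    [0, 0, -0.072]
  ],
  "twist": [0, 0, 0, 0, 0, 0, 0]
}}

```text
clock: 33.65
position: [0.6919, 0.1486, 0.226]
eef_rot: [0.509, -0.491, 0.508, 0.491]
force: [0.2, -0.7, 0.3]
finger_gap: 0.003
```

Run:
```python
from h import *
s=st(); snap('wrist','w29.png'); d=snap('side','s29.png')
cv2.imwrite('pics/s29.png',cv2.resize(d[60:260,230:430],(600,600),interpolation=2))
```

```text
t 33.65 pos [0.6919 0.1486 0.226 ] yaw 87.96 q [0.12 0.54 0.55 1.58 0.   0.15] F [ 0.2 -0.7  0.3] gap 0.0002
```

View pics/w29.png

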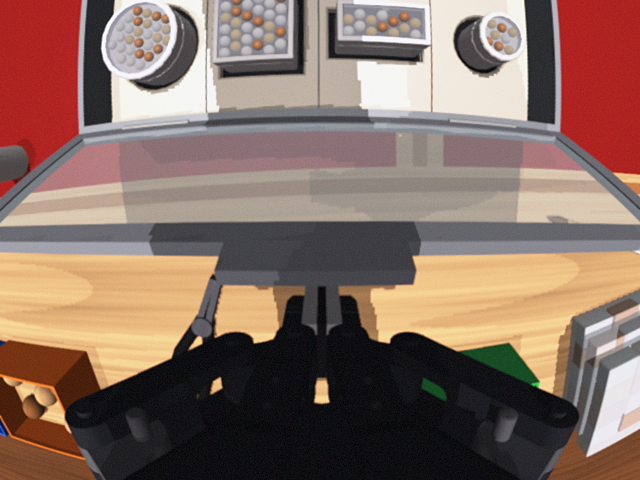

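View pics/s29.png

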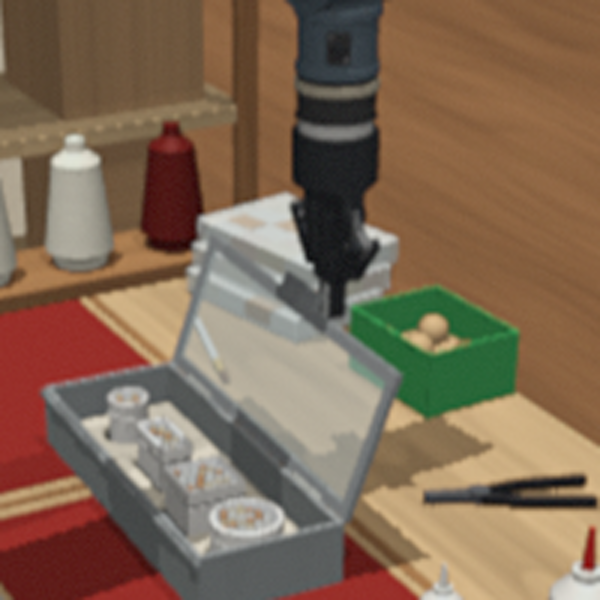

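{"fn": "jog_arm", "kwargs": {
  "translation": [
    [-0.005, 0, 0],
    [-0.01, 0, 0],
    [-0.015, 0, 0],
    [-0.02, 0, 0],
    [-0.025, 0, 0],
    [-0.03, 0, 0],
    [-0.035, 0, 0],
    [-0.04, 0, 0],
    [-0.045, 0, 0],
    [-0.05, 0, 0],
    [-0.05, 0, 0]
  ],
  "twist": [0, 0, 0, 0, 0, 0, 0, 0, 0, 0, 0]
}}

```text
clock: 34.67
position: [0.6442, 0.1494, 0.2333]
eef_rot: [0.513, -0.494, 0.504, 0.488]
force: [2.0, 1.4, 15.8]
finger_gap: 0.001
```

Run:
```python
from h import *
s=st(); d=snap('side','s30.png')
cv2.imwrite('pics/s30.png',cv2.resize(d[60:260,230:430],(600,600),interpolation=2))
```

```text
t 34.67 pos [0.6442 0.1494 0.2333] yaw 87.98 q [0.13 0.39 0.36 1.52 0.   0.16] F [ 2.   1.4 15.8] gap 0.0001
```

View pics/s30.png

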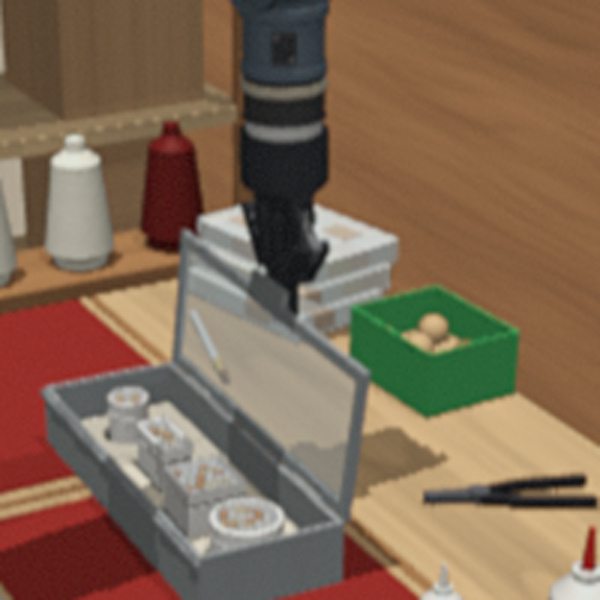

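The side view shows the lid nearly upright, but it's pressing up on the gripper (Fz 16 N). I'll raise the tool and push with the tips only.

{"fn": "jog_arm", "kwargs": {
  "translation": [
    [0.002, 0, 0.01],
    [0.004, 0, 0.02],
    [0.004, 0, 0.028],
    [0.004, 0, 0.028]
  ],
  "twist": [0, 0, 0, 0]
}}

```text
clock: 35.05
position: [0.646, 0.1487, 0.2554]
eef_rot: [0.51, -0.492, 0.508, 0.49]
force: [-0.8, 0.7, 0.9]
finger_gap: 0.001
```

Run:
```python
from h import *
s=st(); snap('wrist','w31.png')
```

```text
t 35.05 pos [0.646  0.1487 0.2554] yaw 87.97 q [0.13 0.41 0.43 1.59 0.   0.16] F [-0.8  0.7  0.9] gap 0.0001
```

View pics/w31.png

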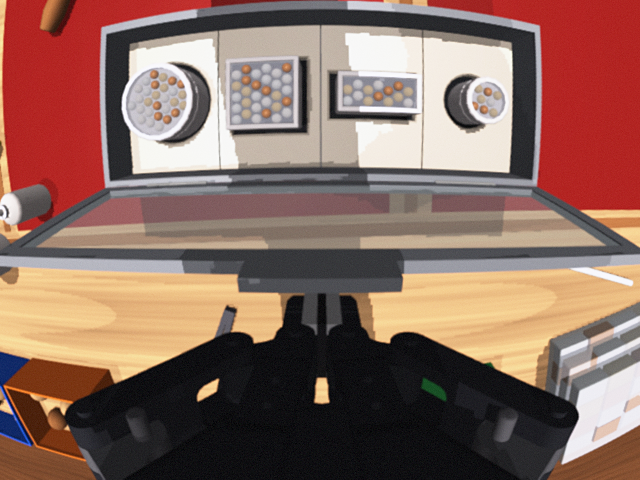

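{"fn": "jog_arm", "kwargs": {
  "translation": [
    [-0.008, 0, 0],
    [-0.016, 0, 0],
    [-0.024, 0, 0],
    [-0.032, 0, 0],
    [-0.04, 0, 0],
    [-0.048, 0, 0],
    [-0.054, 0, -0.004],
    [-0.06, 0, -0.012],
    [-0.06, 0, -0.012]
  ],
  "twist": [0, 0, 0, 0, 0, 0, 0, 0, 0]
}}

```text
clock: 35.85
position: [0.584, 0.1486, 0.2389]
eef_rot: [0.508, -0.49, 0.51, 0.492]
force: [-0.2, 0.9, -0.3]
finger_gap: 0.002
```

Run:
```python
from h import *
s=st(); snap('wrist','w32.png'); d=snap('side','s32.png')
cv2.imwrite('pics/s32.png',cv2.resize(d[60:260,230:430],(600,600),interpolation=2))
```

```text
t 35.85 pos [0.584  0.1486 0.2389] yaw 87.98 q [0.14 0.25 0.19 1.52 0.   0.17] F [-0.2  0.9 -0.3] gap 0.0002
```

View pics/s32.png

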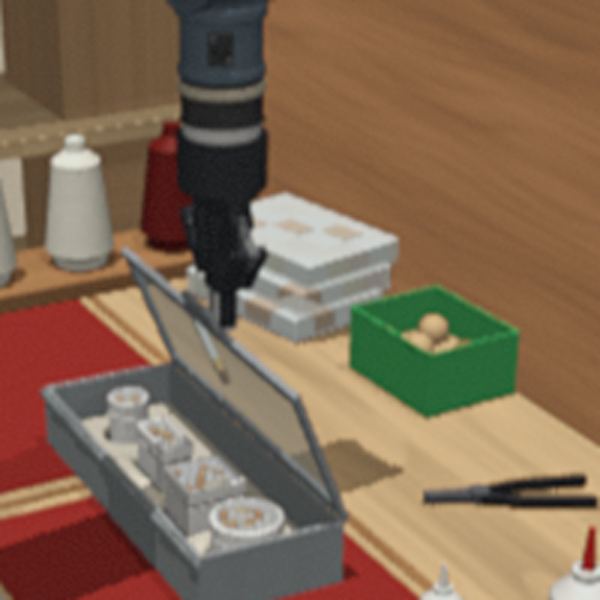

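{"fn": "jog_arm", "kwargs": {
  "translation": [
    [-0.01, 0, -0.005],
    [-0.021, 0, -0.01],
    [-0.031, 0, -0.0165],
    [-0.04, 0, -0.023],
    [-0.048, 0, -0.031],
    [-0.056, 0, -0.0395],
    [-0.062, 0, -0.049],
    [-0.068, 0, -0.059],
    [-0.068, 0, -0.059]
  ],
  "twist": [0, 0, 0, 0, 0, 0, 0, 0, 0]
}}

```text
clock: 36.7
position: [0.5159, 0.1485, 0.1797]
eef_rot: [0.507, -0.49, 0.51, 0.492]
force: [-1.0, -0.2, 0.4]
finger_gap: -0.003
```

Run:
```python
from h import *
s=st(); snap('wrist','w33.png'); d=snap('side','s33.png')
cv2.imwrite('pics/s33.png',cv2.resize(d[100:300,200:400],(600,600),interpolation=2))
```

```text
t 36.7 pos [0.5159 0.1485 0.1797] yaw 87.98 q [ 0.16  0.09 -0.1   1.38  0.    0.19] F [-1.  -0.2  0.4] gap -0.0002
```

View pics/s33.png

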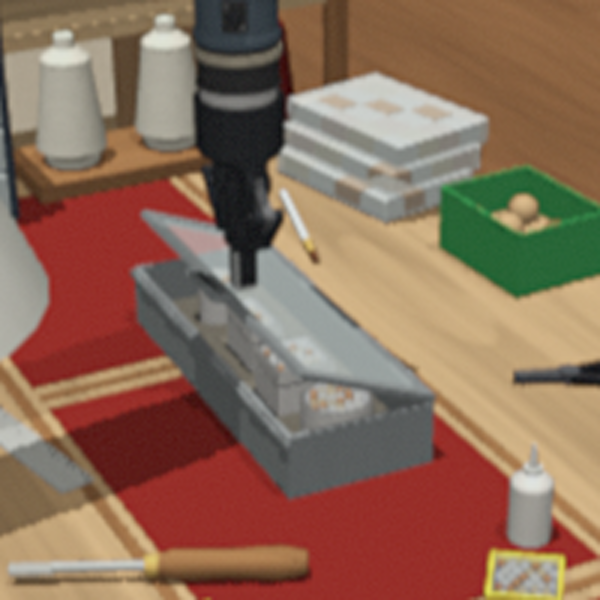

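View pics/w33.png

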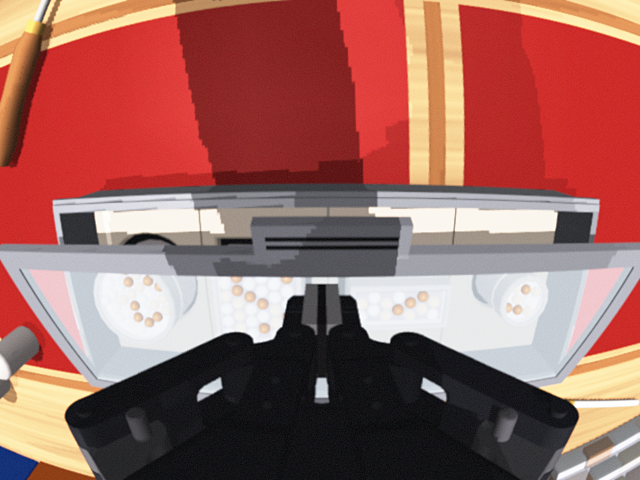

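{"fn": "jog_arm", "kwargs": {
  "translation": [
    [-0.004, 0, -0.011],
    [-0.008, 0, -0.022],
    [-0.011, 0, -0.03],
    [-0.014, 0, -0.036],
    [-0.016, 0, -0.041],
    [-0.016, 0, -0.045],
    [-0.016, 0, -0.045]
  ],
  "twist": [0, 0, 0, 0, 0, 0, 0]
}}

```text
clock: 37.38
position: [0.5017, 0.1486, 0.1366]
eef_rot: [0.509, -0.491, 0.509, 0.491]
force: [-0.9, -0.0, -1.0]
finger_gap: 0.003
```

{"fn": "jog_arm", "kwargs": {
  "translation": [
    [0, 0, -0.002],
    [0, 0, -0.004],
    [0, 0, -0.004]
  ],
  "twist": [0, 0, 0]
}}

```text
clock: 37.63
position: [0.502, 0.1487, 0.1361]
eef_rot: [0.509, -0.491, 0.508, 0.491]
force: [-4.8, -0.3, 12.1]
finger_gap: -0.002
```

Run:
```python
from h import *
s=st(); snap('wrist','w34.png'); d=snap('side','s34.png')
cv2.imwrite('pics/s34.png',cv2.resize(d[150:300,230:380],(600,600),interpolation=2))
```

```text
t 37.63 pos [0.502  0.1487 0.1361] yaw 87.97 q [ 0.16  0.07 -0.21  1.29 -0.    0.2 ] F [-4.8 -0.3 12.1] gap -0.0001
```

View pics/s34.png

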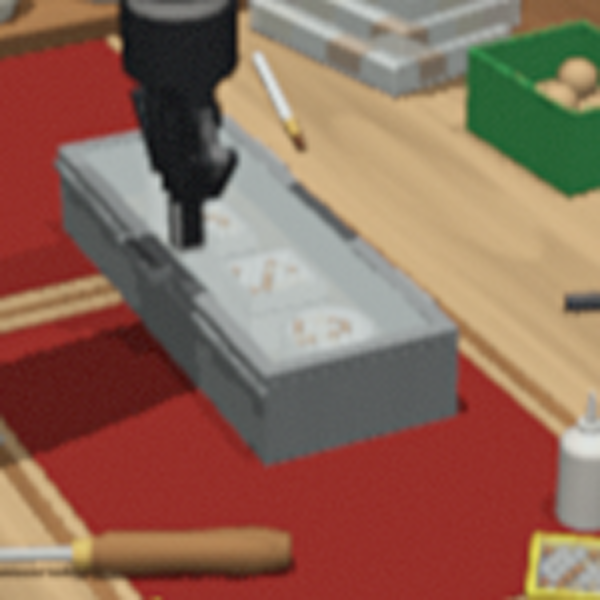

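The lid stopped against the rim with 12 N at tip height of about 63 mm. I'll back off and check.

{"fn": "jog_arm", "kwargs": {
  "translation": [
    [0, 0, 0.004],
    [0, 0, 0.02],
    [-0.01, 0, 0.05],
    [-0.03, 0, 0.08],
    [-0.06, 0, 0.11],
    [-0.1, 0, 0.14],
    [-0.13, 0, 0.16],
    [-0.16, 0, 0.16],
    [-0.18, 0, 0.16],
    [-0.18, 0, 0.16],
    [-0.18, 0, 0.16]
  ],
  "twist": [0, 0, 0, 0, 0, 0, 0, 0, 0, 0, 0]
}}

```text
clock: 38.65
position: [0.3215, 0.1488, 0.2936]
eef_rot: [0.509, -0.492, 0.508, 0.491]
force: [0.5, -0.1, -0.2]
finger_gap: -0.003
```

Run:
```python
from h import *
s=st(); t=snap('top','t35.png'); d=snap('side','s35.png')
cv2.imwrite('pics/s35.png',cv2.resize(d[150:300,230:380],(600,600),interpolation=2))
cv2.imwrite('pics/t35.png',cv2.resize(t[140:340,110:430],(800,500),interpolation=2))
```

```text
t 38.65 pos [0.3215 0.1488 0.2936] yaw 88.01 q [ 0.24 -0.4  -0.31  1.66 -0.    0.28] F [ 0.5 -0.1 -0.2] gap -0.0003
```

View pics/s35.png

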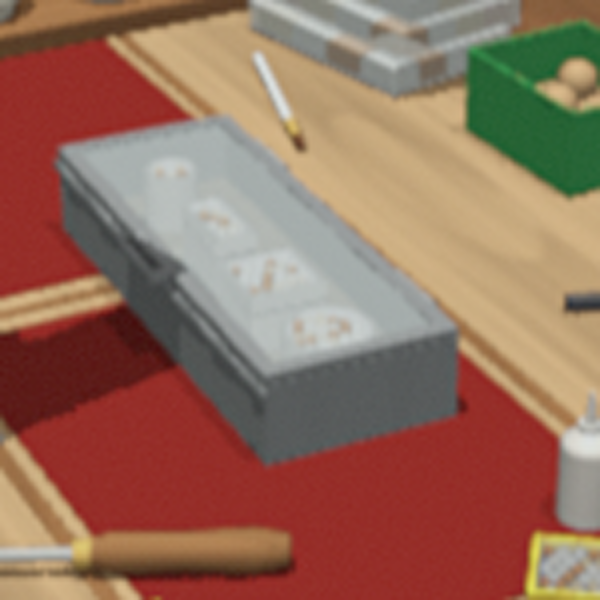

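View pics/t35.png

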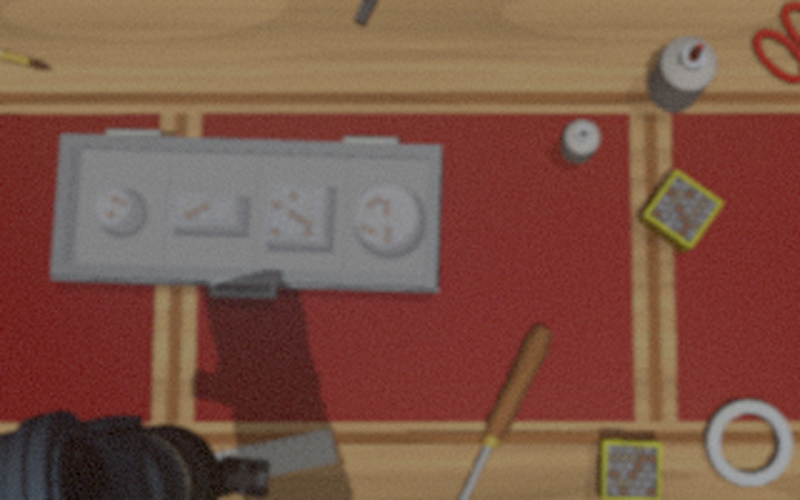

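Run:
```python
from h import *
a=np.radians(-2.1); ex=np.array([np.cos(a),np.sin(a),0]); ey=np.array([-np.sin(a),np.cos(a),0])
C=np.array([.5448,.1525,0])
im=cv2.imread('pics/s35.png')
def p(dx,dy,z): return tuple(((w2pix('side',C+ex*dx+ey*dy+np.array([0,0,z]))-[230,150])*4).round().astype(int).tolist())
for z,col in ((.0645,(0,255,0)),(.0585,(0,255,255)),(.0711,(0,0,255))):
    cv2.line(im,p(-.066,-.176,z),p(-.066,.176,z),col,1)
cv2.line(im,p(.066,-.176,.0645),p(.066,.176,.0645),(0,255,0),1)
cv2.line(im,p(-.066,-.176,0),p(-.066,.176,0),(255,0,0),1)
cv2.imwrite('pics/s36.png',im)
```

```text
(no output)
```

View pics/s36.png

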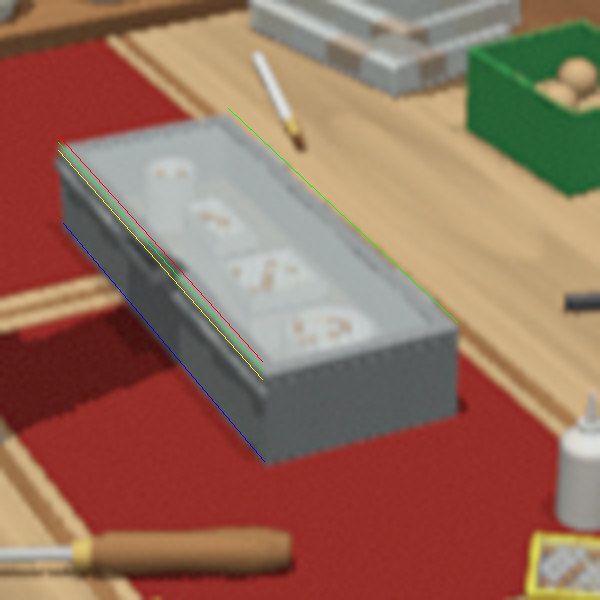

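The lid's front edge lies on the projected shut line, below the 0.05 rad line. The tins are in their wells, both bottles are standing, and the arm is clear. I'll hand the job in.

Run:
```python
from h import *
print(workorder.close_job());
```

```text
the job is handed in; nothing more can be done
None
```

All four tins are in their own wells with the lid shut, and I handed the job in at about 39 s of the 136 s allowed. I placed them in the order oblong, square, small round, big round. The yellow and purple look-alikes were left alone.

**Last checks**
- **Tins:** wrist, side and top pictures showed each tin flat in its well before the lid closed. I didn't measure tin heights separately. Each tin was lowered until it touched the floor, and the lid closed without catching on any of them.
- **Lid:** it stopped against the rim at 12 N, with the fingertips about 63 mm above the table. In the side view its front edge lies on the projected shut line, clearly below the line for 0.05 rad.
- **Bottles and arm:** both glue bottles are standing and the arm is clear of everything.

**What disagreed or went wrong**
- **Lid push:** on the first push, the lid's edge or tab pressed up on the gripper at about 16 N. I raised the tool and pushed with the fingertips only. This is under the 40 N limit.
- **Lid angle:** my camera fit of the open lid gave 2.13 rad, past its 2.0 stop, so that estimate was rough.
- **Well positions:** estimates from different pictures differed by 1–3 mm, and I corrected for this before setting each tin down.

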